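# Dig out the body-mount bush and tidy the spares plate

### The job

The brass bush on the spares plate is hemmed in by the blue box, the red tin and the yellow carton: clear those three away without shifting the bush, stacking them on the middle of the black rubber mat, each centred on the one below, widest base at the bottom and narrowest on top. With the stack standing, fetch the bush and set it down flat over the spigot of the aluminium fitting jig. Then put the box, tin and carton back, each upright in the middle of the round pad of its own colour, and let nothing topple at any time.

Things in the scene. Friction and masses are not known exactly. Their poses are not given: they have to be found in the camera images.
- box: Loose closed blue plastic parts box with a thin black seam and a small grey clasp, 66 x 66 mm, 44 mm high, flat top, about 0.3 kg. Origin: centre of the underside; x and y along its square sides, z up. The widest of the three. Starts on the blue pad (underside 6 mm above the bench).
- tin: Loose closed round red tin with steel rims, 56 mm diameter, 46 mm high, flat top, about 0.25 kg. Origin: centre of the underside, z up. Starts on the red pad (underside 6 mm above the bench).
- carton: Loose yellow carton with a brown tape strip, 42 x 42 mm, 48 mm high, flat top, about 0.12 kg. Origin: centre of the underside; x and y along its square sides, z up. The narrowest of the three. Starts on the yellow pad (underside 6 mm above the bench).
- bush: Loose brass bush, a ring of 54 mm outer diameter, 30 mm bore, 35 mm high, about 0.25 kg. Origin: centre of the underside, z up. Starts standing on the spares plate, underside 4 mm above the bench, with box, tin and carton close in front, left and right, their centres about 70 mm from its own. Once cleared, grip it on its left and right (along the plate's y).
- dock: Fixed dark steel T-shaped spares plate, 4 mm thick. Origin: underside, below the bush's place; pads lie 70 mm from it along its -x (front), +y and -y. At +x, 35 mm off, a backstop 60 mm wide, 44 mm high. Finger room beside box, tin and carton here is only on the two sides square to the line to the bush. A small steel socket and a black spacer, 30 mm high at most, stand loose at its front corners.
- pad_blue: Fixed blue round pad, 80 mm diameter, 2 mm thick, on the spares plate; home of the box. Origin: centre of its underside, 4 mm above the bench (top at 6 mm).
- pad_red: Fixed red round pad, 80 mm diameter, 2 mm thick, on the spares plate; home of the tin. Origin: centre of its underside, 4 mm above the bench (top at 6 mm).
- pad_yellow: Fixed yellow round pad, 80 mm diameter, 2 mm thick, on the spares plate; home of the carton. Origin: centre of its underside, 4 mm above the bench (top at 6 mm).
- mat: Fixed black square rubber mat on the bench, 100 x 100 mm, 4 mm thick, to one side of the spares plate; the parking place for the stack. Origin: centre of its underside, at bench height; axes along its sides.
- jig: Fixed aluminium fitting jig on the bench on the other side: a plate 110 x 110 mm, 12 mm thick, with an orange disc and a steel spigot in the middle, 14 mm diameter and 24 mm high above the plate, its tip tapered. Origin: centre of its underside, at bench height. Seated, the bush's underside lies on the plate, 12 mm above the bench.
Not all that is in view belongs to the job. Of the things shaped like the jig, the aluminium one is meant.

How it is judged:
On the way, in this order (a step that is already met when the one before it is completed fails the run):
1. box, tin and carton are stacked on the mat in that order, bottom to top, released, with the bush still in its place (within 10 mm) (horizontal distance between box and mat below 0.015 m and height (world z) of box between -0.001 and 0.009 m and angle between each of box, tin, carton's own z axis and vertical below 0.1 rad and linear speed of each of box, tin, carton below 0.03 m/s and contact force between the fingers and box below 0.2 N and horizontal distance between tin and box below 0.012 m and height (world z) of tin between 0.043 and 0.053 m and contact force between the fingers and tin below 0.2 N and horizontal distance between carton and tin below 0.012 m and height (world z) of carton between 0.089 and 0.099 m and contact force between the fingers and carton below 0.2 N and distance of bush from where it was at the start of the episode below 0.01 m), for 0.2 s.
2. the bush sits on the jig, over the spigot, released, with the stack still standing (horizontal distance between bush and jig below 0.011 m and height (world z) of bush between 0.008 and 0.016 m and angle between each of bush, box, tin, carton's own z axis and vertical below 0.1 rad and linear speed of each of bush, box, tin, carton below 0.03 m/s and contact force between the fingers and bush below 0.2 N and horizontal distance between box and mat below 0.015 m and height (world z) of box between -0.001 and 0.009 m and contact force between the fingers and box below 0.2 N and horizontal distance between tin and box below 0.012 m and height (world z) of tin between 0.043 and 0.053 m and contact force between the fingers and tin below 0.2 N and horizontal distance between carton and tin below 0.012 m and height (world z) of carton between 0.089 and 0.099 m and contact force between the fingers and carton below 0.2 N), for 0.2 s.
At the end, for the whole second after the job is handed in: The bush lies flat on the jig plate around the spigot; box, tin and carton stand upright (within 0.1 rad) on the blue, red and yellow pads, each within 13 mm of its pad's centre; all released and at rest (horizontal distance between bush and jig below 0.011 m and height (world z) of bush between 0.008 and 0.016 m and angle between each of bush, box, tin, carton's own z axis and vertical below 0.1 rad and linear speed of each of bush, box, tin, carton below 0.03 m/s and contact force between the fingers and bush below 0.2 N and horizontal distance between box and pad_blue below 0.013 m and height (world z) of box between 0.001 and 0.011 m and contact force between the fingers and box below 0.2 N and horizontal distance between tin and pad_red below 0.013 m and height (world z) of tin between 0.001 and 0.011 m and contact force between the fingers and tin below 0.2 N and horizontal distance between carton and pad_yellow below 0.013 m and height (world z) of carton between 0.001 and 0.011 m and contact force between the fingers and carton below 0.2 N); the robot touches nothing.
It fails at once if the box topples (tilts by more than 0.6 rad) (angle between box's own z axis and vertical above 0.6 rad).
It fails at once if the tin topples (tilts by more than 0.6 rad) (angle between tin's own z axis and vertical above 0.6 rad).
It fails at once if the carton topples (tilts by more than 0.6 rad) (angle between carton's own z axis and vertical above 0.6 rad).
It fails at once if the bush topples (tilts by more than 0.6 rad) (angle between bush's own z axis and vertical above 0.6 rad).
It also fails if it takes over 141 s, if anything falls off the work surface, if the arm or the gripper's body presses on something with over 40 N, if the wrist force passes 120 N, or if a joint passes its speed limit or range.

### The arm

A 7-joint arm with a two-finger parallel gripper is mounted at the origin on the work surface. World frame = base frame: x ahead of the robot, y to its left, z up, the work surface at z = 0. Lengths are in m, angles in rad, forces in N, time in s.
With the tool pointing down it reaches from about 0.35 to 0.775 m from the base axis. Payload 3.1 kg.
Tool frame: the origin (TCP) lies at the very end of the fingers, on their centre line; the grasp point (between the pads) lies 19 mm behind it; z points along the fingers, y is the line along which they close (so a half turn about z gives the same grasp; the last joint's range is limited). The gripper opens to 85 mm and grips with 20 to 120 N. Pads are 22 mm wide; open, the fingers measure 114 mm over their backs; the gripper's body (76 mm by 85 mm) begins 54 mm behind the grasp point. The pads swing forward as they close: fully open they stand 13 mm farther back than shut.
Start: joints at [-1.333, 0.311, 0.014, 1.512, -0.004, 1.319, -0.027], TCP at [0.152, 0.529, 0.202] pointing down, gripper open.
Joint ranges: [-2.7, 2.7], [-0.3, 1.91], [-1.27, 1.3], [0.12, 2.57], [-1.44, 4.58], [0.2, 2.03], [-3.05, 3.05]. Speed limits (rad/s): [2.79, 2.79, 3.14, 3.14, 3.14, 3.14, 3.14].

### API

Orientations are given as a 3x3 rotation matrix whose columns are the frame's x, y, z axes.
In Python, from cell import monitor, imaging, job, finder gives the robot as it stands. The module is installed in compiled form; this text tells all that it offers.
- The arm moves only by the shell command python3 -m crank 'ROWS' [FORCE]. ROWS is JSON, a list of rows, each an object with "claw": the finger opening in mm, from 0 to 85.4; "dp": the shift along the tool's x, y, z in mm, a list of three; "dr": the turn, a rotation vector about the tool's x, y, z in rad, a list of three. A call has 1 to 12 rows; each row shifts and turns the commanded pose from where the row before left it, along the tool's axes as they then stand; what a row does not reach is not made up. A row lasts 1/10 s, in which the tool goes at most 50 mm and 8.59 degrees, less where a joint would pass 70% of its speed; a pose out of reach is approached as far as the arm can. A call is refused whole if a number of a shift passes 50 or a number of a turn 0.15, either way. A call with a gripper value outside its range is refused whole. The fingers move at their own pace and stop on an object; FORCE is the grip in N (left out, the last holds). Time passes only in rows, so rows that do not move let the fingers close. It gives the time, the measured TCP pose, the force, the opening and the grip force at its end, in the units of the state.
- monitor.get_state(): the state, without advancing time (a new reading comes with each control period).
- imaging.capture(name): name is "side" or "top"; returns the picture (384x512x3 uint8, red, green, blue); there is no depth.
- imaging.camera_info(name): a dict with "fx", "fy", "cx", "cy" (pixels), "R" (3x3) and "t" (3): a world point X has camera coordinates R X + t. Camera axes: x right, y down, z forward; pixel columns grow to the right and rows downward; lengths in m; the calibration is good to about 2 mm. A picture is of the moment at which its call begins. camera_info takes no time and is no camera call.
- job.hand_in(): hands the job in; it is judged then, once.
Trained networks look in the newest picture that a camera, given by its name, has taken for a name from the list of things; names that differ only in an ending like _2 or _b are one class to them, and where a whole thing is asked for, a point or a joint stands for the part that bears it (a point fixed in the world has none). Each returns a list of dicts, best first, with "confidence" (0 to 1); they miss things now and then, are a little off and sometimes report something else, mostly with a low value. They report only what shows in the picture. A call takes as long as a camera call. They do not tell look-alikes from the thing itself.
- finder.spot_in(camera, query): "bbox" ([centre column, centre row, width, height] in pixels, round what is visible of it).
- finder.masks_of(camera, query): "mask" (384x512 bool, what is visible of it) and "bbox" ([centre column, centre row, width, height] in pixels, round what is visible of it).
The state is a dict: "time": time; "joint_positions": joint angles; "qvel": joint speeds; "tau": joint torques, N m; "ee_pos": TCP position; "tool_rot": TCP orientation; "wrist_force": force on the tool from outside, world axes, zero at the start; "wrist_torque": the same for the moment, N m; "width": opening from 0.0 (shut) to 1.0 (fully open); "grip_force": force on a finger pad.
Only numpy, scipy, OpenCV 4.12 (cv2) and the standard library are available. Lean on these libraries where they do the work, as an engineer would, in place of code of your own. Each camera call takes 0.05 s, during which the arm holds its last target. There are 200 camera calls.

## Working session

There is one attempt and no reset: what is moved stays moved. The work goes in short steps, Python scripts to look and compute and a shell command to move; the robot and the scene stay as the last step left them, time stands still between calls to the robot, and variables do not carry over. Pictures are saved under pics/ and viewed, at most 14 in all, crops included, and the job is handed in when it is done.

```bash
mkdir -p pics; cat > h.py <<'E'
import numpy as np, cv2
from cell import monitor, imaging, job, finder
def ray(cam,u,v,z):
    c=imaging.camera_info(cam); R=np.array(c['R']); t=np.array(c['t'])
    d=R.T@np.array([(u-c['cx'])/c['fx'],(v-c['cy'])/c['fy'],1]); o=-R.T@t
    return o+d*(z-o[2])/d[2]
def proj(cam,X):
    c=imaging.camera_info(cam); p=np.array(c['R'])@np.array(X)+np.array(c['t'])
    return p[0]/p[2]*c['fx']+c['cx'],p[1]/p[2]*c['fy']+c['cy']
E
python3 - <<'E'
from h import *
a=imaging.capture('top');b=imaging.capture('side')
for n,p in(('top',a),('side',b)): cv2.imwrite(f'pics/{n}0.png',cv2.resize(p[:,:,::-1],(800,600),interpolation=cv2.INTER_CUBIC))
np.set_printoptions(precision=4,suppress=True)
for c in('top','side'):
    i=imaging.camera_info(c);print(c,i['fx'],-np.array(i['R']).T@np.array(i['t']))
s=monitor.get_state();print(s['time'],s['ee_pos'],s['tool_rot'],s['width'])
H=dict(box=.05,tin=.052,carton=.054,bush=.039,pad_blue=.006,pad_red=.006,pad_yellow=.006,mat=.004,jig=.012,dock=.004)
for q in H:
    for r in finder.masks_of('top',q)[:2]:
        m=r['mask'];v,u=np.nonzero(m);(cu,cv_),wh,an=cv2.minAreaRect(np.c_[u,v].astype(np.float32))
        print(q,round(r['confidence'],2),np.array(r['bbox']),'rect',np.array([cu,cv_]),np.array(wh),an,'xy',ray('top',cu,cv_,H[q])[:2])
E
```

```text
top 439.4185048242416 [ 0.363  -0.1487  1.2332]
side 392.8029477299982 [ 0.2315 -1.069   0.6074]
0.1 [0.1517 0.5279 0.2006] [[-0.9611  0.2761 -0.0005]
 [ 0.2761  0.9611 -0.0021]
 [-0.0001 -0.0022 -1.    ]] 1.0008964143525059
box 0.76 [193.5 160.1  34.   32.9] rect [194.1741 160.4214] [27.8779 26.3939] 32.0053825378418 xy [0.5942 0.0327]
carton 0.74 [205.3 191.4  20.8  17.6] rect [206.5385 192.1923] [19.9692 16.9184] 33.690067291259766 xy [ 0.5068 -0.0046]
bush 0.69 [220.3 169.1  23.6  24.5] rect [217.5 169.5] [19.799 19.799] 45.0 xy [ 0.5722 -0.0309]
pad_blue 0.44 [189.1 171.4  10.    9.2] rect [188.9 172.7] [9.3915 2.2361] 26.56505012512207 xy [0.5672 0.0531]
pad_red 0.82 [242.4 183.9  33.9  23.5] rect [240.808  183.8404] [28.3646 22.6717] 2.8624050617218018 xy [ 0.5384 -0.0947]
pad_yellow 0.84 [206.9 193.8  29.2  27.7] rect [207.5 194.5] [27. 27.] 90.0 xy [ 0.5062 -0.0016]
mat 0.94 [ 99.8 209.3  38.5  38.3] rect [ 97.983  208.0906] [35.9977 35.5677] 10.619654655456543 xy [0.4614 0.3063]
jig 0.8 [428.7 234.1  43.6  43.9] rect [429.442  233.6592] [39.9052 41.5909] 86.05481719970703 xy [ 0.4094 -0.6194]
jig 0.72 [339.5 257.4  49.4  42.5] rect [339.5 258. ] [40.5034 40.746 ] 75.96376037597656 xy [ 0.3372 -0.3717]
dock 0.62 [216.1 179.7  87.5  79.4] rect [212.4569 183.2673] [82.9857 58.4314] 23.198591232299805 xy [ 0.5387 -0.0144]
```

View pics/top0.png

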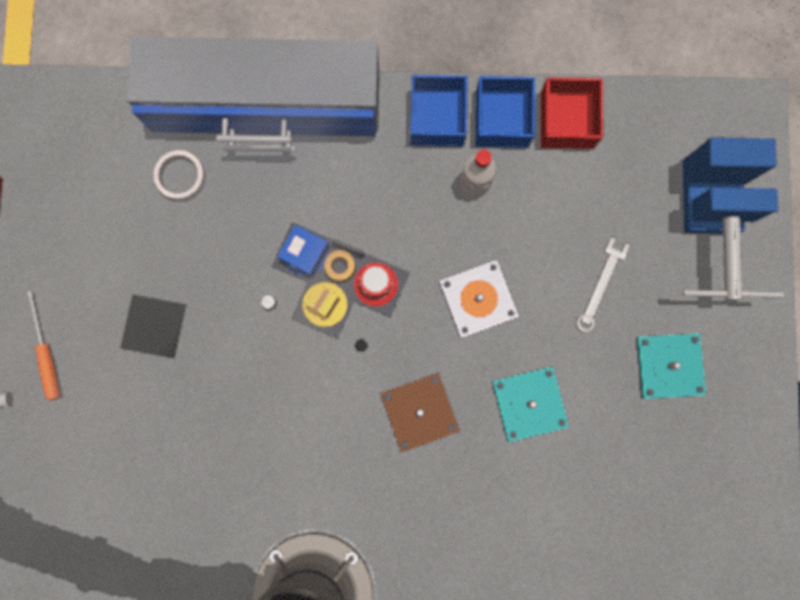

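View pics/side0.png

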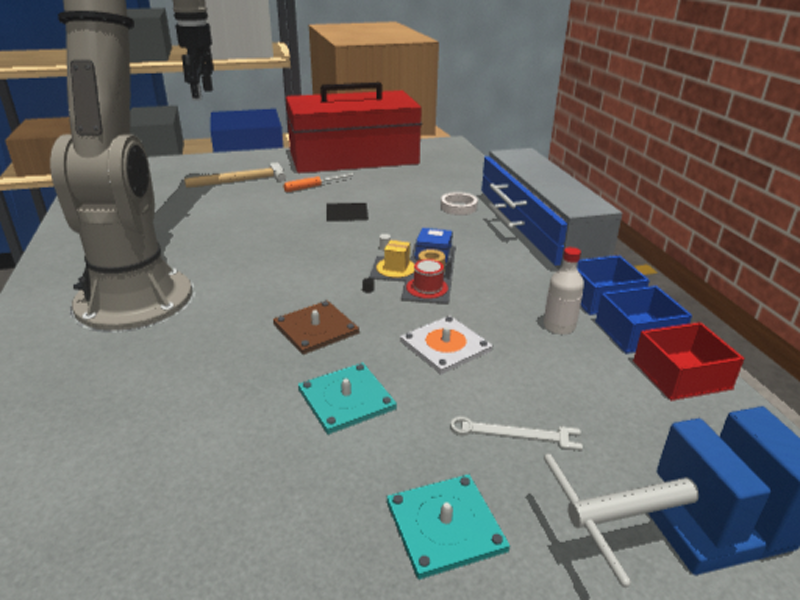

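```bash
python3 - <<'E'
import cv2
a=cv2.imread('pics/top0.png');cv2.imwrite('pics/crop0.png',cv2.resize(a[200:350,230:430],(800,600),interpolation=cv2.INTER_CUBIC))
E
```

```text
(no output)
```

View pics/crop0.png

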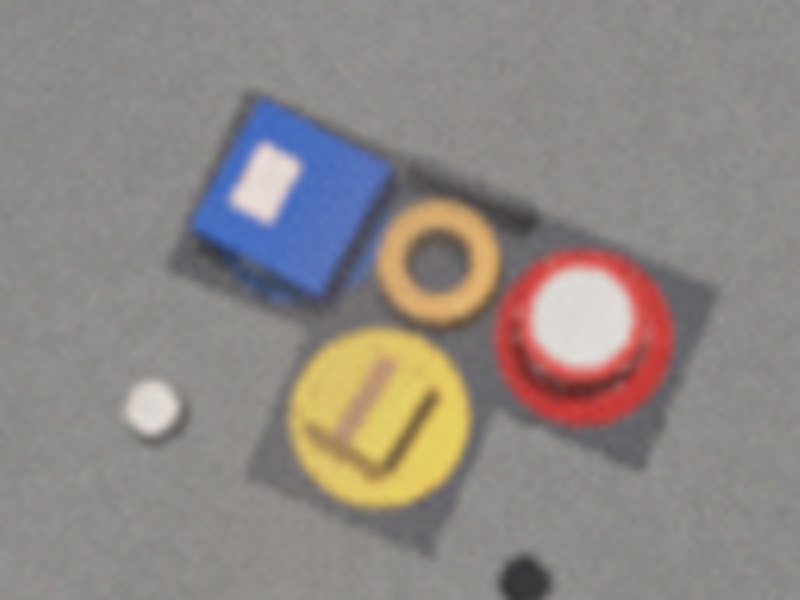

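The top view shows the dock at about (340,285) of 800x600, with the bush at (340,265), box (302,249), tin (376,283) and carton (325,303). The mat is at (153,326) and the white aluminium jig with the orange disc at (479,298). The teal and brown plates are decoys. The side view agrees, and the socket and spacer stand in front, clear of the sides I will grip.

```bash
python3 - <<'E'
from h import *
from scipy.optimize import least_squares
np.set_printoptions(precision=4,suppress=True)
im=imaging.capture('top');hsv=cv2.cvtColor(im,cv2.COLOR_RGB2HSV)
def raw(c): return ((np.array(c)/4+[230,200])+.5)*.64-.5
def near(c,r): 
    v,u=np.mgrid[:384,:512];return np.hypot(u-c[0],v-c[1])<r
def cen(mask,z,n):
    m=mask.astype(np.uint8);cs,_=cv2.findContours(m,0,2);c=max(cs,key=cv2.contourArea)
    e=cv2.minAreaRect(cv2.convexHull(c));p=ray('top',*e[0],z);print(n,np.array(e[0]),np.array(e[1])+1,e[2],p[:2]);return p[:2]
h,s,v=[hsv[...,i].astype(int) for i in range(3)]
y=cen((h>20)&(h<35)&(s>110)&near(raw((380,417)),20),.006,'yel')
r=cen(((h<6)|(h>174))&(s>110)&near(raw((584,338)),20),.006,'red')
bu=cen((h>8)&(h<24)&(s>80)&near(raw((438,262)),11),.039,'bush')
bx=cen((h>105)&(h<125)&(s>120)&(v>110)&near(raw((290,200)),22),.050,'box')
t=ray('top',*raw((582,318)),.052)[:2];print('tin',t)
j0=np.array([479,298])*.64
cen((h>5)&(h<24)&(s>100)&near(j0,18),.012,'jigdisc')
cen((v>190)&near(j0,36),.012,'jigplate')
cen((v<65)&near((98,208),35),.004,'mat')
def f(p):
    c,q=np.cos(p[2]),np.sin(p[2]);R=np.array([[c,-q],[q,c]])
    return np.r_[p[:2]-bu,p[:2]+R@[-.07,0]-y,p[:2]+R@[0,-.07]-r,p[:2]+R@[0,.07]-bx]
o=least_squares(f,[bu[0],bu[1],-.4]);print('dock',o.x,np.degrees(o.x[2]));print(o.fun*1000)
E
```

```text
yel [207.5 194.5] [28. 28.] 90.0 [ 0.5062 -0.0016]
red [240.  181.5] [28. 29.] 90.0 [ 0.545  -0.0922]
bush [217.  169.5] [20. 19.] 90.0 [ 0.5722 -0.0295]
box [192.9331 159.3726] [24.2243 24.8628] 28.610462188720703 [0.597  0.0362]
tin [ 0.5459 -0.0945]
jigdisc [306. 191.] [23. 23.] 90.0 [ 0.521  -0.2778]
jigplate [306.3904 190.5411] [39.7406 39.9747] 69.44395446777344 [ 0.5224 -0.2789]
mat [109. 227.] [1. 1.] 0.0 [0.4089 0.2721]
dock [ 0.5713 -0.0284 -0.3865] -22.14352002190217
[-0.8928  1.1216  0.3026 -0.3618 -0.0761 -0.9988  0.6663  0.239 ]
```

```bash
cat >> h.py <<'E'
def go(x,y,z,ang):
    s=monitor.get_state();R=np.array(s['tool_rot']);p=np.array(s['ee_pos'])
    d=R.T@(np.array([x,y,z])-p)*1000
    a=np.degrees(np.arctan2(R[1,1],R[0,1]));e=(ang-a+90)%180-90
    tilt=R.T@np.array([0,0,-1.])
    print('t %.2f dp(before turn)'%s['time'],d.round(1),'drz',round(-np.radians(e),3),'tilt fix',np.round([-tilt[1],tilt[0]],4),'j7',np.round(s['joint_positions'][6],2),'w',round(s['width'],3),'F',np.round(s['wrist_force'],1),'g',s['grip_force'])
E
cat > go.py <<'E'
import sys
from h import *
go(*map(float,sys.argv[1:]))
E
python3 go.py .597 .036 .13 -27; python3 go.py .4614 .3063 .13 -27
```

```text
t 0.65 dp(before turn) [-563.8 -350.7   71.6] drz -1.379 tilt fix [0.0001 0.    ] j7 -0.03 w 1.0 F [-1.  -0.3 -0.4] g 0.0
t 0.65 dp(before turn) [-358.9 -128.3   71.6] drz -1.379 tilt fix [0.0001 0.    ] j7 -0.03 w 1.0 F [-1.  -0.3 -0.4] g 0.0
```

```bash
python3 -m crank '[{"claw":85,"dp":[-30,-18,3],"dr":[0,0,0]},{"claw":85,"dp":[-38,-24,5],"dr":[0,0,0]},{"claw":85,"dp":[-38,-24,5],"dr":[0,0,0]},{"claw":85,"dp":[-38,-24,5],"dr":[0,0,0]},{"claw":85,"dp":[-38,-24,5],"dr":[0,0,0]},{"claw":85,"dp":[-38,-24,5],"dr":[0,0,0]},{"claw":85,"dp":[-38,-24,5],"dr":[0,0,0]},{"claw":85,"dp":[-38,-24,5],"dr":[0,0,0]},{"claw":85,"dp":[-38,-24,5],"dr":[0,0,0]},{"claw":85,"dp":[-38,-24,5],"dr":[0,0,0]},{"claw":85,"dp":[-38,-24,5],"dr":[0,0,0]},{"claw":85,"dp":[-38,-24,5],"dr":[0,0,0]}]' 40
python3 -m crank '[{"claw":85,"dp":[-38,-24,5],"dr":[0,0,0]},{"claw":85,"dp":[-38,-24,5],"dr":[0,0,0]},{"claw":85,"dp":[-30,-18,2],"dr":[0,0,0]},{"claw":85,"dp":[0,0,0],"dr":[0,0,-0.138]},{"claw":85,"dp":[0,0,0],"dr":[0,0,-0.138]},{"claw":85,"dp":[0,0,0],"dr":[0,0,-0.138]},{"claw":85,"dp":[0,0,0],"dr":[0,0,-0.138]},{"claw":85,"dp":[0,0,0],"dr":[0,0,-0.138]},{"claw":85,"dp":[0,0,0],"dr":[0,0,-0.138]},{"claw":85,"dp":[0,0,0],"dr":[0,0,-0.138]},{"claw":85,"dp":[0,0,0],"dr":[0,0,-0.138]},{"claw":85,"dp":[0,0,0],"dr":[0,0,-0.138]}]'
python3 -m crank '[{"claw":85,"dp":[0,0,0],"dr":[0,0,-0.137]},{"claw":85,"dp":[0,0,0],"dr":[0,0,0]},{"claw":85,"dp":[0,0,0],"dr":[0,0,0]}]'
python3 go.py .597 .036 .012 -27
```

```text
time: 1.85
ee_pos: [0.5057, 0.1327, 0.1437]
tool_rot: [[-0.961, 0.276, 0.001], [0.276, 0.961, 0.001], [-0.001, 0.001, -1.0]]
wrist_force: [0.2, 1.0, 0.4]
width: 0.994
grip_force: 0.0
time: 3.05
ee_pos: [0.5883, 0.0413, 0.1316]
tool_rot: [[-0.567, -0.824, 0.0], [-0.824, 0.567, 0.0], [-0.0, -0.0, -1.0]]
wrist_force: [-0.7, 1.0, 0.3]
width: 0.995
grip_force: 0.0
time: 3.35
ee_pos: [0.5883, 0.0412, 0.1316]
tool_rot: [[-0.457, -0.89, 0.0], [-0.89, 0.457, 0.0], [-0.0, 0.0, -1.0]]
wrist_force: [0.9, -0.7, -0.8]
width: 0.995
grip_force: 0.0
t 3.35 dp(before turn) [  0.6 -10.1 119.6] drz -0.003 tilt fix [0.     0.0001] j7 2.61 w 0.995 F [ 0.9 -0.7 -0.8] g 0.0
```

```bash
python3 -m crank '[{"claw":85,"dp":[1,-10,10],"dr":[0,0,0]},{"claw":85,"dp":[0,0,30],"dr":[0,0,0]},{"claw":85,"dp":[0,0,25],"dr":[0,0,0]},{"claw":85,"dp":[0,0,20],"dr":[0,0,0]},{"claw":85,"dp":[0,0,18],"dr":[0,0,0]},{"claw":85,"dp":[0,0,16],"dr":[0,0,0]},{"claw":85,"dp":[0,0,0],"dr":[0,0,0]},{"claw":85,"dp":[0,0,0],"dr":[0,0,0]}]'
python3 -m crank '[{"claw":60,"dp":[0,0,0],"dr":[0,0,0]},{"claw":60,"dp":[0,0,0],"dr":[0,0,0]},{"claw":60,"dp":[0,0,0],"dr":[0,0,0]},{"claw":60,"dp":[0,0,0],"dr":[0,0,0]},{"claw":60,"dp":[0,0,0],"dr":[0,0,0]},{"claw":60,"dp":[0,0,0],"dr":[0,0,0]}]' 40
python3 go.py .4614 .3063 .13 -27
```

```text
time: 4.15
ee_pos: [0.5968, 0.0353, 0.0121]
tool_rot: [[-0.455, -0.89, -0.001], [-0.89, 0.455, -0.001], [0.001, 0.0, -1.0]]
wrist_force: [0.2, 0.1, 0.3]
width: 0.997
grip_force: 0.0
time: 4.75
ee_pos: [0.5981, 0.0364, 0.0153]
tool_rot: [[-0.454, -0.891, 0.003], [-0.891, 0.454, 0.001], [-0.002, -0.003, -1.0]]
wrist_force: [-1.5, 1.4, 6.7]
width: 0.703
grip_force: 5.1
t 4.75 dp(before turn) [-178.7  244.  -114.9] drz -0.0 tilt fix [-0.0026  0.0025] j7 2.64 w 0.703 F [-1.5  1.4  6.7] g 5.124493889452424
```

```bash
python3 -m crank '[{"claw":50,"dp":[0,0,0],"dr":[0,0,0]},{"claw":50,"dp":[0,0,0],"dr":[0,0,0]},{"claw":50,"dp":[0,0,0],"dr":[0,0,0]}]' 40
python3 - <<'E'
from h import *
a=imaging.capture('side');b=imaging.capture('top')
x=cv2.resize(a[120:220,210:310,::-1],(400,400),interpolation=cv2.INTER_CUBIC);y=cv2.resize(b[110:210,150:250,::-1],(400,400),interpolation=cv2.INTER_CUBIC)
cv2.imwrite('pics/g1.png',np.hstack([x,y]))
E
```

```text
time: 5.05
ee_pos: [0.5977, 0.0382, 0.0175]
tool_rot: [[-0.453, -0.891, 0.003], [-0.891, 0.453, 0.003], [-0.004, -0.001, -1.0]]
wrist_force: [-8.5, 2.6, 18.1]
width: 0.591
grip_force: 15.9
```

View pics/g1.png

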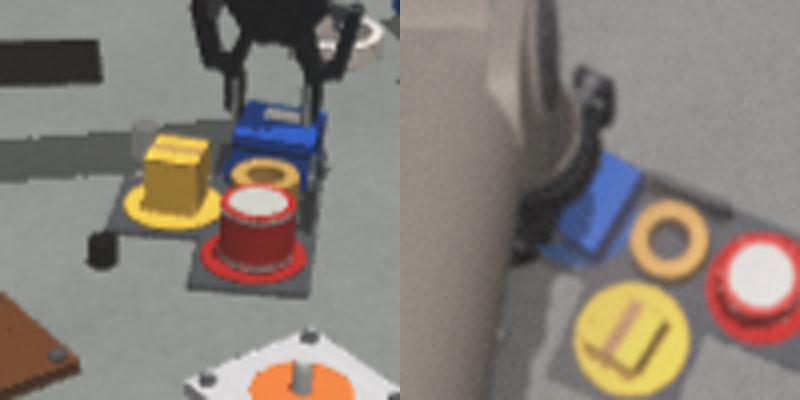

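The picture shows the fingers on both sides of the box, at (235,100) and (310,95). The upward force fits the pads swinging forward while they hold the box. I'll relieve it with a small lift and tighten.

```bash
python3 -m crank '[{"claw":40,"dp":[0,0,-3],"dr":[0,0,0]},{"claw":40,"dp":[0,0,-2],"dr":[0,0,0]},{"claw":40,"dp":[0,0,0],"dr":[0,0,0]},{"claw":40,"dp":[0,0,0],"dr":[0,0,0]}]' 40
python3 - <<'E'
from h import *
a=imaging.capture('side')
x=cv2.resize(a[120:220,220:320,::-1],(600,600),interpolation=cv2.INTER_CUBIC)
cv2.imwrite('pics/g2.png',x)
E
```

```text
time: 5.55
ee_pos: [0.5976, 0.0365, 0.0192]
tool_rot: [[-0.454, -0.891, 0.002], [-0.891, 0.454, 0.001], [-0.002, -0.001, -1.0]]
wrist_force: [-3.4, 1.8, 8.1]
width: 0.47
grip_force: 5.3
```

View pics/g2.png

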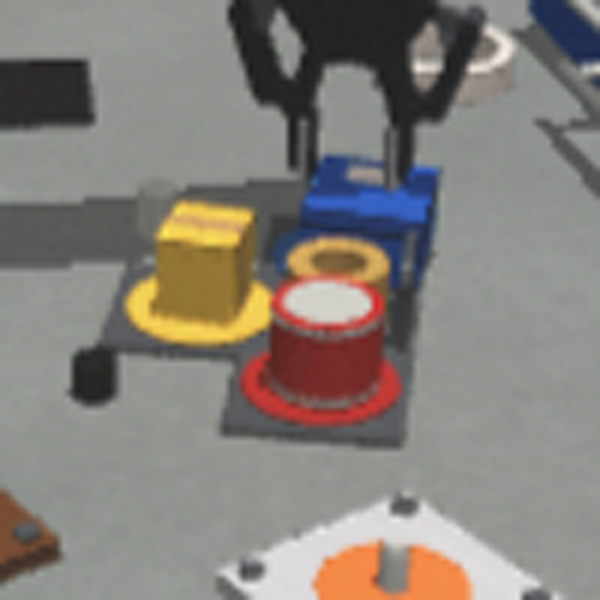

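```bash
python3 - <<'E'
from h import *
np.set_printoptions(precision=1,suppress=True)
f=lambda X:(np.array(proj('side',X))-[220,120])*6
s=monitor.get_state();p=np.array(s['ee_pos']);R=np.array(s['tool_rot'])
print('tcp',f(p));
for q in (.02,-.02): print('fingertip',f(p+R[:,1]*q), f(p+R[:,1]*q-R[:,2]*.03))
th=np.radians(-28)
for sx,sy in((1,1),(1,-1),(-1,-1),(-1,1)):
    d=.033*np.array([np.cos(th)*sx-np.sin(th)*sy,np.sin(th)*sx+np.cos(th)*sy])
    print('boxcorner',sx,sy,f([.597+d[0],.036+d[1],.05]),f([.597+d[0],.036+d[1],.006]))
print('bush top',f([.5713,-.0284,.039]))
for r in finder.masks_of('side','box')[:1]:
    b=np.array(r['bbox']);print('mask',(b[:2]-[220,120])*6,b[2:]*6)
for r in finder.masks_of('side','bush')[:1]:
    b=np.array(r['bbox']);print('bush',(b[:2]-[220,120])*6,b[2:]*6)
E
```

```text
tcp [344.1 230.1]
fingertip [308.4 226.2] [310.  177.1]
fingertip [380.  233.9] [382.5 184.6]
boxcorner 1 1 [415.4 161.4] [411.1 232.6]
boxcorner 1 -1 [395.1 213.1] [391.  286.3]
boxcorner -1 -1 [273.3 199.1] [271.4 271.8]
boxcorner -1 1 [298.5 148.5] [296.2 219.2]
bush top [334.1 256.3]
mask [367.8 211.2] [150.  100.2]
bush [351.  266.4] [99.6 78. ]
```

```bash
python3 - <<'E'
from h import *
k=np.array([1/.64,1/.64])
g=lambda c,X:(np.array(proj(c,X))*k).round(0)
p=np.array([.1517,.5279,.2006]);y=np.array([.276,.961,0])
print('start tcp',g('side',p),g('side',p+y*.043),g('side',p-y*.043),'13mm up',g('side',p+[0,0,.013]))
print('jig spigot tip',g('side',[.5215,-.2783,.036]),'mat',g('side',[.4614,.3063,.004]),g('top',[.4614,.3063,.004]))
a=cv2.imread('pics/side0.png')[20:120,140:240];cv2.imwrite('pics/s0c.png',cv2.resize(a,(500,500)))
E
```

```text
start tcp [205. 113.] [210. 108.] [200. 118.] 13mm up [204. 108.]
jig spigot tip [446. 327.] mat [347. 210.] [153. 325.]
```

View pics/s0c.png

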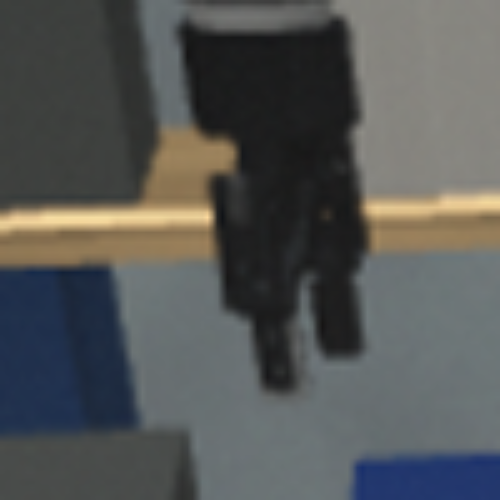

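The numbers say the fingertips sit about 30 mm above the reported TCP. The fingers were standing on the lid at (300,165)–(400,190) instead of gripping the sides. I'll lift, back off and re-measure, with a z offset.

```bash
python3 -m crank '[{"claw":45,"dp":[0,0,-10],"dr":[0,0,0]},{"claw":85,"dp":[0,0,-20],"dr":[0,0,0]},{"claw":85,"dp":[0,0,-40],"dr":[0,0,0]},{"claw":85,"dp":[-15,35,-10],"dr":[0,0,0]},{"claw":85,"dp":[-15,36,0],"dr":[0,0,0]},{"claw":85,"dp":[-15,36,0],"dr":[0,0,0]},{"claw":85,"dp":[-15,36,0],"dr":[0,0,0]},{"claw":85,"dp":[0,0,0],"dr":[0,0,0]},{"claw":85,"dp":[0,0,0],"dr":[0,0,0]}]'
cat > see.py <<'E'
from h import *
np.set_printoptions(precision=4,suppress=True)
def rect(m,z,cam='top'):
    c=max(cv2.findContours(m.astype(np.uint8),0,2)[0],key=cv2.contourArea)
    P=np.array([ray(cam,*q[0],z)[:2] for q in c],np.float32)*1000
    r=cv2.minAreaRect(P);return np.array(r[0]).round(1),np.array(r[1]).round(1),round(r[2],1)
def colour(im,name):
    h,s,v=cv2.split(cv2.cvtColor(im,cv2.COLOR_RGB2HSV))
    h=h.astype(int)
    return {'blue':(h>105)&(h<125)&(s>120)&(v>110)}[name]
E
python3 - <<'E'
from see import *
im=imaging.capture('top');sd=imaging.capture('side')
m=colour(im,'blue');w=np.zeros_like(m);w[130:190,165:225]=1
print('box',rect(m&w,.05))
for q,z in(('bush',.039),('box',.05),('pad_blue',.006)):
  for r in finder.masks_of('top',q)[:1]: print(q,r['confidence'],rect(r['mask'],z))
cv2.imwrite('pics/s2.png',np.hstack([cv2.resize(sd[120:220,200:300,::-1],(400,400),interpolation=cv2.INTER_CUBIC),cv2.resize(im[120:210,160:250,::-1],(400,400),interpolation=cv2.INTER_CUBIC)]))
E
```

```text
time: 6.6
ee_pos: [0.4965, 0.1548, 0.0979]
tool_rot: [[-0.452, -0.892, 0.001], [-0.892, 0.452, -0.0], [-0.0, -0.001, -1.0]]
wrist_force: [0.3, 0.2, 0.8]
width: 0.996
grip_force: 0.0
box (array([607.3,  31.7]), array([64.1, 65.6]), 63.3)
bush 0.64 (array([570.9, -30.9]), array([56.3, 51.7]), 28.1)
box 0.79 (array([605.7,  27.4]), array([75.6, 75.2]), 64.3)
pad_blue 0.68 (array([573.1,  50.2]), array([59. , 19.9]), 62.0)
```

View pics/s2.png

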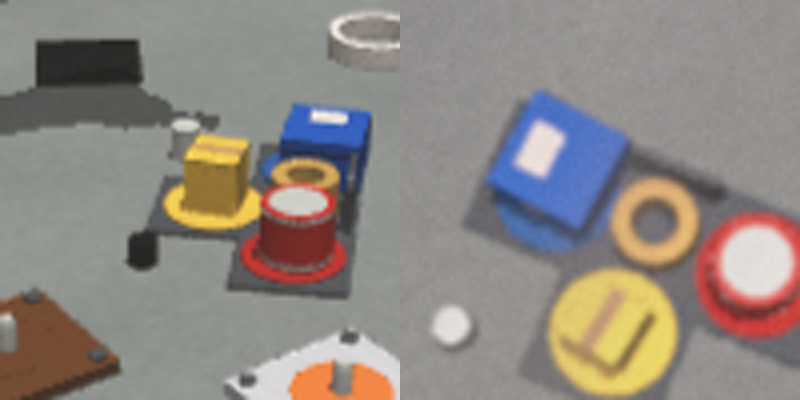

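The box has slid about 10 mm toward +x and is still upright, mostly on its pad at right-half (560,160). The bush is unmoved at (655,220).

```bash
python3 go.py .607 .032 .09 -27
```

```text
t 6.85 dp(before turn) [  57.3 -152.4    7.7] drz -0.003 tilt fix [-0.0008 -0.0004] j7 2.36 w 0.996 F [-0.3 -0.4  0.5] g 0.0
```

```bash
python3 -m crank '[{"claw":85,"dp":[11,-31,0],"dr":[0,0,0]},{"claw":85,"dp":[11,-31,0],"dr":[0,0,0]},{"claw":85,"dp":[12,-30,0],"dr":[0,0,0]},{"claw":85,"dp":[12,-30,0],"dr":[0,0,0]},{"claw":85,"dp":[11,-30,0],"dr":[0,0,0]},{"claw":85,"dp":[0,0,8],"dr":[0,0,0]},{"claw":85,"dp":[0,0,30],"dr":[0,0,0]},{"claw":85,"dp":[0,0,30],"dr":[0,0,0]},{"claw":85,"dp":[0,0,10],"dr":[0,0,0]},{"claw":85,"dp":[0,0,0],"dr":[0,0,0]}]'
python3 go.py .607 .032 -.012 -27
python3 -m crank '[{"claw":85,"dp":[0,0,10],"dr":[0,0,0]},{"claw":85,"dp":[0,0,10],"dr":[0,0,0]},{"claw":85,"dp":[0,0,10],"dr":[0,0,0]},{"claw":85,"dp":[0,0,0],"dr":[0,0,0]}]'
python3 go.py .607 .032 -.022 -27
```

```text
time: 7.85
ee_pos: [0.604, 0.0342, 0.0175]
tool_rot: [[-0.455, -0.891, -0.005], [-0.891, 0.455, -0.0], [0.002, 0.004, -1.0]]
wrist_force: [-0.3, 0.5, -0.1]
width: 0.998
grip_force: 0.0
t 7.85 dp(before turn) [ 0.5 -3.8 29.5] drz -0.001 tilt fix [ 0.0042 -0.0025] j7 2.65 w 0.998 F [-0.3  0.5 -0.1] g 0.0
time: 8.25
ee_pos: [0.6046, 0.0344, -0.0119]
tool_rot: [[-0.454, -0.891, -0.003], [-0.891, 0.454, -0.0], [0.002, 0.003, -1.0]]
wrist_force: [0.1, 0.2, -0.2]
width: 0.999
grip_force: 0.0
t 8.25 dp(before turn) [ 1.  -3.2 10.1] drz -0.0 tilt fix [ 0.0026 -0.0015] j7 2.65 w 0.999 F [ 0.1  0.2 -0.2] g 0.0
```

```bash
python3 -m crank '[{"claw":85,"dp":[1,-3,3],"dr":[0,0,0]},{"claw":85,"dp":[0,0,3],"dr":[0,0,0]},{"claw":85,"dp":[0,0,0],"dr":[0,0,0]}]'
python3 -m crank '[{"claw":70,"dp":[0,0,0],"dr":[0,0,0]},{"claw":66,"dp":[0,0,0],"dr":[0,0,0]},{"claw":60,"dp":[0,0,0],"dr":[0,0,0]},{"claw":55,"dp":[0,0,0],"dr":[0,0,0]},{"claw":50,"dp":[0,0,0],"dr":[0,0,0]},{"claw":50,"dp":[0,0,0],"dr":[0,0,0]}]' 40
python3 go.py .607 .032 -.018 -27
```

```text
time: 8.55
ee_pos: [0.6083, 0.0318, -0.0166]
tool_rot: [[-0.455, -0.891, -0.0], [-0.891, 0.455, -0.0], [0.0, 0.0, -1.0]]
wrist_force: [-0.7, -0.0, -0.6]
width: 0.988
grip_force: 0.0
time: 9.15
ee_pos: [0.6088, 0.0322, -0.0159]
tool_rot: [[-0.454, -0.891, 0.001], [-0.891, 0.454, 0.0], [-0.001, -0.001, -1.0]]
wrist_force: [-0.1, -0.7, 3.9]
width: 0.766
grip_force: 46.7
t 9.15 dp(before turn) [1.  1.5 2.1] drz -0.0 tilt fix [-0.0008  0.0006] j7 2.65 w 0.766 F [-0.1 -0.7  3.9] g 46.68469548225403
```

```bash
python3 -m crank '[{"claw":50,"dp":[0,0,-5],"dr":[0,0,0]},{"claw":50,"dp":[0,0,-12],"dr":[0,0,0]},{"claw":50,"dp":[0,0,-20],"dr":[0,0,0]},{"claw":50,"dp":[0,0,-20],"dr":[0,0,0]},{"claw":50,"dp":[0,0,-13],"dr":[0,0,0]},{"claw":50,"dp":[0,0,0],"dr":[0,0,0]}]'
python3 go.py .4614 .3063 .052 -27
```

```text
time: 9.75
ee_pos: [0.6103, 0.0322, 0.0562]
tool_rot: [[-0.454, -0.891, 0.005], [-0.891, 0.454, 0.0], [-0.003, -0.004, -1.0]]
wrist_force: [0.5, 0.3, -2.6]
width: 0.773
grip_force: 46.3
t 9.75 dp(before turn) [-176.6  257.2    3.5] drz -0.0 tilt fix [-0.0043  0.0026] j7 2.65 w 0.773 F [ 0.5  0.3 -2.6] g 46.295117139816284
```

```bash
python3 -m crank '[{"claw":50,"dp":[-7,10,0],"dr":[0,0,0]},{"claw":50,"dp":[-14,21,0],"dr":[0,0,0]},{"claw":50,"dp":[-18,26,0],"dr":[0,0,0]},{"claw":50,"dp":[-18,26,0],"dr":[0,0,0]},{"claw":50,"dp":[-18,26,0],"dr":[0,0,0]},{"claw":50,"dp":[-18,26,0],"dr":[0,0,0]},{"claw":50,"dp":[-18,26,0],"dr":[0,0,0]},{"claw":50,"dp":[-18,26,0],"dr":[0,0,0]},{"claw":50,"dp":[-18,26,0],"dr":[0,0,0]},{"claw":50,"dp":[-15,22,0],"dr":[0,0,0]},{"claw":50,"dp":[-10,15,0],"dr":[0,0,0]},{"claw":50,"dp":[-5,7,0],"dr":[0,0,0]}]'
python3 -m crank '[{"claw":50,"dp":[0,0,0],"dr":[0,0,0]},{"claw":50,"dp":[0,0,0],"dr":[0,0,0]}]' >/dev/null
python3 go.py .4614 .3063 -.018 -27
```

```text
time: 10.95
ee_pos: [0.4558, 0.3092, 0.0522]
tool_rot: [[-0.45, -0.893, -0.004], [-0.893, 0.45, -0.0], [0.002, 0.004, -1.0]]
wrist_force: [0.3, 0.2, -1.9]
width: 0.767
grip_force: 46.2
t 11.15 dp(before turn) [-1.9 -0.8 71. ] drz -0.001 tilt fix [-0.0004 -0.0018] j7 2.07 w 0.771 F [ 0.2 -0.1 -2.3] g 46.213558316230774
```

```bash
python3 -m crank '[{"claw":50,"dp":[-2,-1,10],"dr":[0,0,0]},{"claw":50,"dp":[0,0,20],"dr":[0,0,0]},{"claw":50,"dp":[0,0,16],"dr":[0,0,0]},{"claw":50,"dp":[0,0,10],"dr":[0,0,0]},{"claw":50,"dp":[0,0,7],"dr":[0,0,0]},{"claw":50,"dp":[0,0,4],"dr":[0,0,0]},{"claw":50,"dp":[0,0,2],"dr":[0,0,0]},{"claw":50,"dp":[0,0,0],"dr":[0,0,0]}]'
python3 go.py .4614 .3063 -.018 -27
```

```text
time: 11.95
ee_pos: [0.4619, 0.308, -0.0152]
tool_rot: [[-0.454, -0.891, 0.001], [-0.891, 0.454, 0.0], [-0.001, -0.0, -1.0]]
wrist_force: [-0.4, 0.4, -1.5]
width: 0.766
grip_force: 46.2
t 11.95 dp(before turn) [ 1.7 -0.3  2.8] drz -0.0 tilt fix [-0.0003  0.0006] j7 2.08 w 0.766 F [-0.4  0.4 -1.5] g 46.209787130355835
```

```bash
python3 -m crank '[{"claw":50,"dp":[1,0,2],"dr":[0,0,0]},{"claw":50,"dp":[0,0,1],"dr":[0,0,0]},{"claw":50,"dp":[0,0,0],"dr":[0,0,0]}]'
python3 -m crank '[{"claw":68,"dp":[0,0,0],"dr":[0,0,0]},{"claw":72,"dp":[0,0,0],"dr":[0,0,0]},{"claw":85,"dp":[0,0,0],"dr":[0,0,0]},{"claw":85,"dp":[0,0,0],"dr":[0,0,0]},{"claw":85,"dp":[0,0,0],"dr":[0,0,0]},{"claw":85,"dp":[0,0,-15],"dr":[0,0,0]},{"claw":85,"dp":[0,0,-30],"dr":[0,0,0]},{"claw":85,"dp":[0,0,-40],"dr":[0,0,0]},{"claw":85,"dp":[0,0,-15],"dr":[0,0,0]},{"claw":85,"dp":[0,0,0],"dr":[0,0,0]}]'
python3 go.py .545 -.0935 .08 -22
```

```text
time: 12.25
ee_pos: [0.4614, 0.3071, -0.0179]
tool_rot: [[-0.454, -0.891, 0.001], [-0.891, 0.454, 0.0], [-0.001, -0.0, -1.0]]
wrist_force: [0.1, -1.0, 0.2]
width: 0.769
grip_force: 46.3
time: 13.25
ee_pos: [0.4634, 0.3085, 0.0848]
tool_rot: [[-0.454, -0.891, 0.006], [-0.891, 0.454, 0.004], [-0.006, -0.003, -1.0]]
wrist_force: [0.3, -0.2, -0.4]
width: 0.998
grip_force: 0.0
t 13.25 dp(before turn) [ 321.1 -255.4    3.6] drz -0.088 tilt fix [-0.0032  0.0063] j7 2.07 w 0.998 F [ 0.3 -0.2 -0.4] g 0.0
```

```bash
python3 -m crank '[{"claw":85,"dp":[15,-12,0],"dr":[0,0,0.087]},{"claw":85,"dp":[26,-24,0],"dr":[0,0,0]},{"claw":85,"dp":[31,-29,0],"dr":[0,0,0]},{"claw":85,"dp":[31,-29,0],"dr":[0,0,0]},{"claw":85,"dp":[31,-29,0],"dr":[0,0,0]},{"claw":85,"dp":[31,-29,0],"dr":[0,0,0]},{"claw":85,"dp":[31,-29,0],"dr":[0,0,0]},{"claw":85,"dp":[31,-29,0],"dr":[0,0,0]},{"claw":85,"dp":[31,-29,0],"dr":[0,0,0]},{"claw":85,"dp":[20,-20,0],"dr":[0,0,0]},{"claw":85,"dp":[10,-10,0],"dr":[0,0,0]},{"claw":85,"dp":[0,0,0],"dr":[0,0,0]}]'
python3 go.py .545 -.0935 .05 -32
```

```text
time: 14.45
ee_pos: [0.5374, -0.0818, 0.0804]
tool_rot: [[-0.533, -0.846, -0.002], [-0.846, 0.533, -0.001], [0.002, 0.001, -1.0]]
wrist_force: [0.0, 0.3, -0.5]
width: 0.996
grip_force: 0.0
t 14.45 dp(before turn) [  5.8 -12.7  30.4] drz -0.004 tilt fix [ 0.0013 -0.0019] j7 2.78 w 0.996 F [ 0.   0.3 -0.5] g 0.0
```

Check the tin position, box placement and bush from a top picture before descending.

```bash
python3 -m crank '[{"claw":85,"dp":[6,-13,0],"dr":[0,0,0]},{"claw":85,"dp":[0,0,0],"dr":[0,0,0]}]'
python3 - <<'E'
from see import *
im=imaging.capture('top');sd=imaging.capture('side')
m=colour(im,'blue');w=np.zeros_like(m);w[170:245,60:140]=1
print('box',rect(m&w,.048))
for q,z in(('mat',.004),('bush',.039),('tin',.03)):
  for r in finder.masks_of('top',q)[:2]: print(q,r['confidence'],rect(r['mask'],z))
for r in finder.masks_of('side','tin')[:1]:
  b=np.array(r['bbox']);print('tin side',b, 'expected centre',proj('side',[.545,-.0935,.03]))
E
python3 go.py .545 -.0935 -.016 -32
```

```text
time: 14.65
ee_pos: [0.547, -0.0913, 0.0814]
tool_rot: [[-0.529, -0.849, 0.001], [-0.849, 0.529, -0.0], [-0.0, -0.001, -1.0]]
wrist_force: [-1.2, -0.0, 0.6]
width: 0.993
grip_force: 0.0
box (array([461.7, 306. ]), array([61.1, 61.1]), 63.5)
mat 0.83 (array([461.4, 306. ]), array([99.6, 98.7]), 81.0)
mat 0.23 (array([ 524.4, -279.1]), array([113.5, 114.2]), 22.0)
tin side [274.9 178.2  20.7  21.5] expected centre (np.float64(273.5161342086624), np.float64(176.1381006747941))
t 14.95 dp(before turn) [ 3.2 -0.8 97.6] drz 0.002 tilt fix [0.0003 0.0004] j7 2.81 w 0.998 F [ 0.  -0.   0.4] g 0.0
```

```bash
python3 -m crank '[{"claw":85,"dp":[2,-1,30],"dr":[0,0,0]},{"claw":85,"dp":[0,0,25],"dr":[0,0,0]},{"claw":85,"dp":[0,0,15],"dr":[0,0,0]},{"claw":85,"dp":[0,0,13],"dr":[0,0,0]},{"claw":85,"dp":[0,0,12],"dr":[0,0,0]},{"claw":85,"dp":[0,0,0],"dr":[0,0,0]}]'
python3 go.py .545 -.0935 -.016 -32
python3 -m crank '[{"claw":70,"dp":[0,0,0],"dr":[0,0,0]},{"claw":64,"dp":[0,0,0],"dr":[0,0,0]},{"claw":60,"dp":[0,0,0],"dr":[0,0,0]},{"claw":56,"dp":[0,0,0],"dr":[0,0,0]},{"claw":50,"dp":[0,0,0],"dr":[0,0,0]},{"claw":42,"dp":[0,0,0],"dr":[0,0,0]},{"claw":42,"dp":[0,0,0],"dr":[0,0,0]}]' 35
python3 go.py .545 -.0935 -.016 -32
```

```text
time: 15.55
ee_pos: [0.5445, -0.0933, -0.0149]
tool_rot: [[-0.53, -0.848, -0.003], [-0.848, 0.53, 0.001], [0.001, 0.003, -1.0]]
wrist_force: [-0.7, -0.4, 0.3]
width: 1.0
grip_force: 0.0
t 15.55 dp(before turn) [-0.1 -0.5  1.1] drz 0.0 tilt fix [ 0.0028 -0.0012] j7 2.84 w 1.0 F [-0.7 -0.4  0.3] g 0.0
time: 16.25
ee_pos: [0.5466, -0.0939, -0.0125]
tool_rot: [[-0.53, -0.848, 0.002], [-0.848, 0.53, -0.0], [-0.001, -0.001, -1.0]]
wrist_force: [-0.5, -1.0, 6.3]
width: 0.645
grip_force: 37.8
t 16.25 dp(before turn) [0.5 1.6 3.5] drz -0.0 tilt fix [-0.0013  0.0007] j7 2.84 w 0.645 F [-0.5 -1.   6.3] g 37.81113803386688
```

```bash
python3 -m crank '[{"claw":42,"dp":[0,0,-5],"dr":[0,0,0]},{"claw":42,"dp":[0,0,-12],"dr":[0,0,0]},{"claw":42,"dp":[0,0,-20],"dr":[0,0,0]},{"claw":42,"dp":[0,0,-25],"dr":[0,0,0]},{"claw":42,"dp":[0,0,-22],"dr":[0,0,0]},{"claw":42,"dp":[0,0,-15],"dr":[0,0,0]},{"claw":42,"dp":[0,0,0],"dr":[0,0,0]}]'
python3 go.py .4617 .306 .085 -32
```

```text
time: 16.95
ee_pos: [0.5478, -0.0942, 0.0883]
tool_rot: [[-0.53, -0.848, 0.005], [-0.848, 0.53, -0.001], [-0.002, -0.005, -1.0]]
wrist_force: [0.4, 0.1, -2.9]
width: 0.643
grip_force: 37.8
t 16.95 dp(before turn) [-293.7  285.1    2.5] drz -0.0 tilt fix [-0.0048  0.0022] j7 2.81 w 0.643 F [ 0.4  0.1 -2.9] g 37.81550645828247
```

```bash
python3 -m crank '[{"claw":42,"dp":[-8,8,0],"dr":[0,0,0]},{"claw":42,"dp":[-18,17,0],"dr":[0,0,0]},{"claw":42,"dp":[-26,25,0],"dr":[0,0,0]},{"claw":42,"dp":[-26,25,0],"dr":[0,0,0]},{"claw":42,"dp":[-26,25,0],"dr":[0,0,0]},{"claw":42,"dp":[-26,25,0],"dr":[0,0,0]},{"claw":42,"dp":[-26,25,0],"dr":[0,0,0]},{"claw":42,"dp":[-26,25,0],"dr":[0,0,0]},{"claw":42,"dp":[-26,25,0],"dr":[0,0,0]},{"claw":42,"dp":[-26,25,0],"dr":[0,0,0]},{"claw":42,"dp":[-26,25,0],"dr":[0,0,0]},{"claw":42,"dp":[-18,18,0],"dr":[0,0,0]}]'
python3 -m crank '[{"claw":42,"dp":[-10,10,0],"dr":[0,0,0]},{"claw":42,"dp":[-4,4,0],"dr":[0,0,0]},{"claw":42,"dp":[0,0,0],"dr":[0,0,0]},{"claw":42,"dp":[0,0,0],"dr":[0,0,0]}]' >/dev/null
python3 go.py .4617 .306 .0295 -32
```

```text
time: 18.15
ee_pos: [0.4622, 0.2876, 0.0838]
tool_rot: [[-0.526, -0.85, -0.004], [-0.85, 0.526, 0.0], [0.002, 0.004, -1.0]]
wrist_force: [0.0, 0.3, -3.5]
width: 0.646
grip_force: 37.9
t 18.55 dp(before turn) [-4.2  3.1 55.7] drz -0.003 tilt fix [-0.001 -0.002] j7 2.0 w 0.647 F [ 0.3 -0.2 -3.6] g 37.90700554847717
```

```bash
python3 -m crank '[{"claw":42,"dp":[-4,3,10],"dr":[0,0,0]},{"claw":42,"dp":[0,0,16],"dr":[0,0,0]},{"claw":42,"dp":[0,0,12],"dr":[0,0,0]},{"claw":42,"dp":[0,0,8],"dr":[0,0,0]},{"claw":42,"dp":[0,0,4],"dr":[0,0,0]},{"claw":42,"dp":[0,0,2],"dr":[0,0,0]},{"claw":42,"dp":[0,0,0],"dr":[0,0,0]}]'
python3 go.py .4617 .306 .0295 -32
python3 - <<'E'
from see import *
im=imaging.capture('top');sd=imaging.capture('side')
for q in('tin','box'):
  for r in finder.masks_of('side',q)[:1]: print(q,np.array(r['bbox']))
print(proj('side',[.4617,.306,.071]),proj('side',[.4617,.306,.026]))
E
```

```text
time: 19.25
ee_pos: [0.4613, 0.3083, 0.0337]
tool_rot: [[-0.53, -0.848, 0.0], [-0.848, 0.53, 0.0], [-0.0, -0.0, -1.0]]
wrist_force: [0.5, -0.1, -2.1]
width: 0.651
grip_force: 37.9
t 19.25 dp(before turn) [ 1.7 -1.6  4.2] drz -0.0 tilt fix [-0.0002  0.0003] j7 1.99 w 0.651 F [ 0.5 -0.1 -2.1] g 37.90658891201019
tin [221.5 119.1  14.2  11.7]
box [220.2 130.8  20.3  10.7]
(np.float64(221.71940856436728), np.float64(117.8727348373552)) (np.float64(222.1195255668553), np.float64(129.11632676622315))
```

```bash
python3 -m crank '[{"claw":42,"dp":[1,-1,2],"dr":[0,0,0]},{"claw":42,"dp":[0,0,1],"dr":[0,0,0]},{"claw":42,"dp":[0,0,1],"dr":[0,0,0]},{"claw":42,"dp":[0,0,0],"dr":[0,0,0]},{"claw":42,"dp":[0,0,0],"dr":[0,0,0]}]'
```

```text
time: 19.95
ee_pos: [0.4614, 0.3069, 0.0296]
tool_rot: [[-0.53, -0.848, -0.0], [-0.848, 0.53, 0.0], [-0.0, 0.0, -1.0]]
wrist_force: [-0.3, -0.7, -3.6]
width: 0.649
grip_force: 37.9
```

```bash
for i in 1 2; do python3 -m crank '[{"claw":42,"dp":[0,0,1],"dr":[0,0,0]},{"claw":42,"dp":[0,0,0],"dr":[0,0,0]}]' | grep -E "ee_pos|wrist"; done
```

```text
ee_pos: [0.4614, 0.307, 0.0295]
wrist_force: [-2.3, -1.9, 4.2]
ee_pos: [0.4614, 0.307, 0.0295]
wrist_force: [-4.3, -2.1, 9.8]
```

```bash
python3 -m crank '[{"claw":42,"dp":[0,0,-1],"dr":[0,0,0]},{"claw":58,"dp":[0,0,-0.5],"dr":[0,0,0]},{"claw":62,"dp":[0,0,0],"dr":[0,0,0]},{"claw":75,"dp":[0,0,0],"dr":[0,0,0]},{"claw":80,"dp":[0,0,0],"dr":[0,0,0]},{"claw":80,"dp":[0,0,0],"dr":[0,0,0]},{"claw":80,"dp":[0,0,-15],"dr":[0,0,0]},{"claw":80,"dp":[0,0,-30],"dr":[0,0,0]},{"claw":80,"dp":[0,0,-25],"dr":[0,0,0]},{"claw":80,"dp":[0,0,0],"dr":[0,0,0]}]'
python3 go.py .5065 -.003 .1 63
```

```text
time: 21.35
ee_pos: [0.4643, 0.3089, 0.1031]
tool_rot: [[-0.53, -0.848, 0.007], [-0.848, 0.53, 0.005], [-0.008, -0.003, -1.0]]
wrist_force: [1.0, 0.3, -0.2]
width: 0.938
grip_force: 0.0
t 21.35 dp(before turn) [ 242.1 -201.1    1.9] drz 1.483 tilt fix [-0.0034  0.0081] j7 1.99 w 0.938 F [ 1.   0.3 -0.2] g 0.0
```

```bash
python3 -m crank '[{"claw":80,"dp":[10,-8,0],"dr":[0,0,0]},{"claw":80,"dp":[26,-21,0],"dr":[0,0,0]},{"claw":80,"dp":[32,-27,0],"dr":[0,0,0]},{"claw":80,"dp":[32,-27,0],"dr":[0,0,0]},{"claw":80,"dp":[32,-27,0],"dr":[0,0,0]},{"claw":80,"dp":[32,-27,0],"dr":[0,0,0]},{"claw":80,"dp":[32,-27,0],"dr":[0,0,0]},{"claw":80,"dp":[26,-21,0],"dr":[0,0,0]},{"claw":80,"dp":[20,-16,0],"dr":[0,0,0]},{"claw":80,"dp":[0,0,0],"dr":[0,0,0.148]},{"claw":80,"dp":[0,0,0],"dr":[0,0,0.148]},{"claw":80,"dp":[0,0,0],"dr":[0,0,0.148]}]' | grep time
python3 -m crank '[{"claw":75,"dp":[0,0,0],"dr":[0,0,0.148]},{"claw":75,"dp":[0,0,0],"dr":[0,0,0.148]},{"claw":75,"dp":[0,0,0],"dr":[0,0,0.148]},{"claw":75,"dp":[0,0,0],"dr":[0,0,0.148]},{"claw":75,"dp":[0,0,0],"dr":[0,0,0.148]},{"claw":75,"dp":[0,0,0],"dr":[0,0,0.148]},{"claw":75,"dp":[0,0,0],"dr":[0,0,0.148]},{"claw":75,"dp":[0,0,0],"dr":[0,0,0]},{"claw":75,"dp":[0,0,0],"dr":[0,0,0]}]' |grep pos
python3 go.py .5065 -.003 -.014 63
python3 - <<'E'
from see import *
im=imaging.capture('top');sd=imaging.capture('side')
for q in('tin','box','carton'):
  for r in finder.masks_of('side',q)[:1]: print(q,np.array(r['bbox']))
for q,z in(('tin',.094),('bush',.039),('carton',.054)):
  for r in finder.masks_of('top',q)[:1]: print(q,r['confidence'],rect(r['mask'],z))
print(proj('side',[.4617,.306,.071]),proj('side',[.5065,-.003,.03]))
cv2.imwrite('pics/st1.png',np.hstack([cv2.resize(sd[90:210,180:300,::-1],(400,400),interpolation=cv2.INTER_CUBIC),cv2.resize(im[170:250,60:140,::-1],(400,400),interpolation=cv2.INTER_CUBIC)]))
E
```

```text
time: 22.55
ee_pos: [0.5023, -0.0055, 0.0981]
t 23.45 dp(before turn) [ -2.8   4.3 112.1] drz 0.006 tilt fix [-0.0016 -0.0019] j7 1.24 w 0.873 F [ 0.2  0.2 -0. ] g 0.0
tin [222.8 117.8  14.7  13.4]
box [223.9 132.2  25.9  18.2]
carton [254.1 164.8  18.   16.2]
tin 0.92 (array([462. , 297.5]), array([71.3, 55. ]), 75.5)
bush 0.77 (array([570.9, -32.3]), array([56. , 49.7]), 1.6)
(np.float64(221.71940856436728), np.float64(117.8727348373552)) (np.float64(253.59333398853855), np.float64(163.80960559406373))
```

View pics/st1.png

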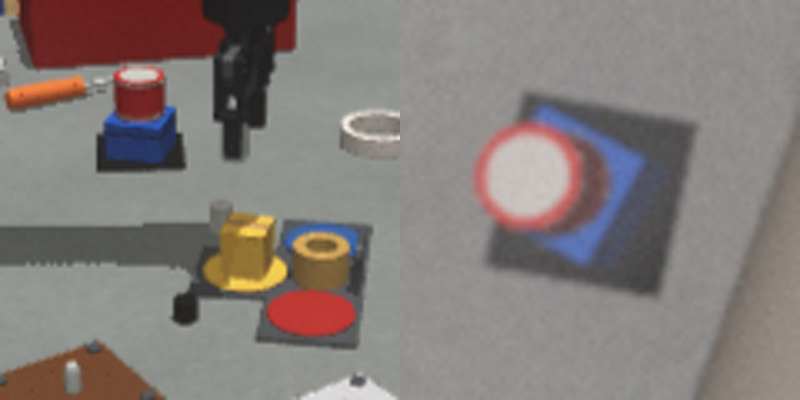

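The stack stands at left-half (140,115), and the bush is untouched. I'll measure the tin's offset from its top rim, at right-half (528,176).

```bash
cat >> see.py <<'E'
def circ(im,z,c,r,lo=10):
    h,s,v=[x.astype(int) for x in cv2.split(cv2.cvtColor(im,cv2.COLOR_RGB2HSV))]
    g=np.hypot(*(np.mgrid[:384,:512][::-1]-np.array(c)[:,None,None]))<r
    return g,h,s,v
E
python3 - <<'E'
from see import *
im=imaging.capture('top')
g,h,s,v=circ(im,.094,(85.5,205),14)
m=g&(v>165)&(s<60)   # bright lid
print('tin lid',rect(m,.094), ray('top',85.3,205,.094)[:2])
E
```

```text
tin lid (array([463. , 307.5]), array([39.4, 42.1]), 1.2) [0.4616 0.3067]
```

```bash
python3 -m crank '[{"claw":70,"dp":[-3,4,30],"dr":[0,0,0]},{"claw":70,"dp":[0,0,30],"dr":[0,0,0]},{"claw":70,"dp":[0,0,20],"dr":[0,0,0]},{"claw":70,"dp":[0,0,14],"dr":[0,0,0]},{"claw":70,"dp":[0,0,12],"dr":[0,0,0]},{"claw":70,"dp":[0,0,6],"dr":[0,0,0]},{"claw":70,"dp":[0,0,0],"dr":[0,0,0]},{"claw":70,"dp":[0,0,0],"dr":[0,0,0]}]'
python3 go.py .5065 -.003 -.016 63
```

```text
time: 24.7
ee_pos: [0.5087, -0.0026, -0.0124]
tool_rot: [[-0.893, 0.451, 0.001], [0.451, 0.893, 0.0], [-0.001, 0.001, -1.0]]
wrist_force: [0.1, -0.1, -0.1]
width: 0.824
grip_force: 0.0
t 24.70 dp(before turn) [ 1.8 -1.3  3.6] drz 0.004 tilt fix [0.0006 0.001 ] j7 1.31 w 0.824 F [ 0.1 -0.1 -0.1] g 0.0
```

```bash
python3 -m crank '[{"claw":60,"dp":[2,-1,0],"dr":[0,0,0]},{"claw":55,"dp":[0,0,0],"dr":[0,0,0]},{"claw":50,"dp":[0,0,0],"dr":[0,0,0]},{"claw":46,"dp":[0,0,0],"dr":[0,0,0]},{"claw":40,"dp":[0,0,0],"dr":[0,0,0]},{"claw":30,"dp":[0,0,0],"dr":[0,0,0]},{"claw":30,"dp":[0,0,0],"dr":[0,0,0]}]' 25
python3 go.py .5065 -.003 -.016 63
python3 -m crank '[{"claw":30,"dp":[0,0,-5],"dr":[0,0,0]},{"claw":30,"dp":[0,0,-15],"dr":[0,0,0]},{"claw":30,"dp":[0,0,-28],"dr":[0,0,0]},{"claw":30,"dp":[0,0,-30],"dr":[0,0,0]},{"claw":30,"dp":[0,0,-30],"dr":[0,0,0]},{"claw":30,"dp":[0,0,-25],"dr":[0,0,0]},{"claw":30,"dp":[0,0,-15],"dr":[0,0,0]},{"claw":30,"dp":[0,0,0],"dr":[0,0,0]}]'
python3 go.py .463 .3072 .135 63
```

```text
time: 25.4
ee_pos: [0.5062, -0.0025, -0.0125]
tool_rot: [[-0.893, 0.451, 0.001], [0.451, 0.893, 0.0], [-0.001, 0.001, -1.0]]
wrist_force: [-1.2, 1.0, 3.9]
width: 0.491
grip_force: 25.5
t 25.40 dp(before turn) [-0.5 -0.4  3.5] drz 0.004 tilt fix [0.0006 0.0006] j7 1.31 w 0.491 F [-1.2  1.   3.9] g 25.525913536548615
time: 26.2
ee_pos: [0.5074, -0.0028, 0.1371]
tool_rot: [[-0.893, 0.451, 0.005], [0.451, 0.893, 0.0], [-0.004, 0.002, -1.0]]
wrist_force: [1.2, -0.6, -1.7]
width: 0.495
grip_force: 25.4
t 26.20 dp(before turn) [179.5 256.7   2.1] drz 0.003 tilt fix [0.0024 0.004 ] j7 1.21 w 0.495 F [ 1.2 -0.6 -1.7] g 25.356755554676056
```

```bash
python3 -m crank '[{"claw":30,"dp":[7,9,0],"dr":[0,0,0]},{"claw":30,"dp":[13,19,0],"dr":[0,0,0]},{"claw":30,"dp":[17,25,0],"dr":[0,0,0]},{"claw":30,"dp":[18,25,0],"dr":[0,0,0]},{"claw":30,"dp":[18,25,0],"dr":[0,0,0]},{"claw":30,"dp":[18,25,0],"dr":[0,0,0]},{"claw":30,"dp":[18,25,0],"dr":[0,0,0]},{"claw":30,"dp":[17,25,0],"dr":[0,0,0]},{"claw":30,"dp":[17,25,0],"dr":[0,0,0]},{"claw":30,"dp":[17,25,0],"dr":[0,0,0]},{"claw":30,"dp":[11,18,0],"dr":[0,0,0]},{"claw":30,"dp":[5,7,0],"dr":[0,0,0]}]' |grep pos
python3 -m crank '[{"claw":30,"dp":[2,3,0],"dr":[0,0,0]},{"claw":30,"dp":[0,0,0],"dr":[0,0,0]},{"claw":30,"dp":[0,0,0],"dr":[0,0,0]}]' |grep pos
python3 go.py .463 .3072 .0785 63
```

```text
ee_pos: [0.4596, 0.306, 0.1328]
ee_pos: [0.4627, 0.3042, 0.1348]
t 27.70 dp(before turn) [ 1.1  2.8 56.3] drz 0.001 tilt fix [-0.0014  0.0004] j7 0.6 w 0.495 F [ 0.3  0.6 -1.1] g 25.347955226898193
```

```bash
python3 -m crank '[{"claw":30,"dp":[1,3,10],"dr":[0,0,0]},{"claw":30,"dp":[0,0,16],"dr":[0,0,0]},{"claw":30,"dp":[0,0,13],"dr":[0,0,0]},{"claw":30,"dp":[0,0,8],"dr":[0,0,0]},{"claw":30,"dp":[0,0,5],"dr":[0,0,0]},{"claw":30,"dp":[0,0,2],"dr":[0,0,0]},{"claw":30,"dp":[0,0,0],"dr":[0,0,0]},{"claw":30,"dp":[0,0,0],"dr":[0,0,0]}]'|grep -E "pos|wrist"
python3 - <<'E'
from see import *
imaging.capture('side')
for q in('tin','carton'):
  for r in finder.masks_of('side',q)[:1]: print(q,np.array(r['bbox']))
E
for i in 1 2 ; do python3 -m crank '[{"claw":30,"dp":[0,0,1],"dr":[0,0,0]},{"claw":30,"dp":[0,0,0],"dr":[0,0,0]}]' | grep -E "ee_pos|wrist"; done
```

```text
ee_pos: [0.4633, 0.3096, 0.0817]
wrist_force: [0.1, 0.6, -1.8]
tin [222.7 121.2  13.5  14.3]
carton [221.9 103.6  14.8  16. ]
ee_pos: [0.4628, 0.3093, 0.0801]
wrist_force: [0.4, -0.5, -2.8]
ee_pos: [0.4627, 0.3092, 0.0789]
wrist_force: [0.2, -0.2, -0.9]
```

```bash
python3 -m crank '[{"claw":30,"dp":[0,-2,1],"dr":[0,0,0]},{"claw":30,"dp":[0,0,1],"dr":[0,0,0]},{"claw":30,"dp":[0,0,0],"dr":[0,0,0]}]' | grep -E "ee_pos|wrist"; for i in 1 2 3; do python3 -m crank '[{"claw":30,"dp":[0,0,0.7],"dr":[0,0,0]},{"claw":30,"dp":[0,0,0],"dr":[0,0,0]}]' | grep -E "ee_pos|wrist"; done
```

```text
ee_pos: [0.4618, 0.3073, 0.0769]
wrist_force: [-0.2, -0.1, -2.3]
ee_pos: [0.4619, 0.3075, 0.0763]
wrist_force: [-0.2, -0.5, -1.0]
ee_pos: [0.4619, 0.3075, 0.0756]
wrist_force: [0.1, 0.0, -2.1]
ee_pos: [0.4619, 0.3076, 0.0755]
wrist_force: [-1.0, -0.6, 3.3]
```

Contact at the expected height. I'll release gently, rise, then head for the bush.

```bash
python3 -m crank '[{"claw":30,"dp":[0,0,-0.3],"dr":[0,0,0]},{"claw":44,"dp":[0,0,0],"dr":[0,0,0]},{"claw":48,"dp":[0,0,0],"dr":[0,0,0]},{"claw":60,"dp":[0,0,0],"dr":[0,0,0]},{"claw":75,"dp":[0,0,0],"dr":[0,0,0]},{"claw":75,"dp":[0,0,0],"dr":[0,0,0]},{"claw":75,"dp":[0,0,-15],"dr":[0,0,0]},{"claw":75,"dp":[0,0,-30],"dr":[0,0,0]},{"claw":75,"dp":[0,0,-25],"dr":[0,0,0]},{"claw":75,"dp":[0,0,0],"dr":[0,0,0]}]' |grep -E "pos|wrist"
python3 go.py .5713 -.029 .1 68
python3 - <<'E'
from see import *
imaging.capture('side')
for q in('tin','carton','box'):
  for r in finder.masks_of('side',q)[:1]: print(q,np.array(r['bbox']))
E
```

```text
ee_pos: [0.4648, 0.3091, 0.1494]
wrist_force: [0.9, -0.1, -0.3]
t 30.95 dp(before turn) [-247.3 -254.2   48.4] drz -0.084 tilt fix [0.0078 0.004 ] j7 0.59 w 0.879 F [ 0.9 -0.1 -0.3] g 0.0
tin [223.4 121.2  14.7  13.2]
carton [222.7 105.5  12.7  10.1]
box [221.9 129.8  25.2  15. ]
```

```bash
python3 -m crank '[{"claw":85,"dp":[-10,-10,0],"dr":[0,0,0]},{"claw":85,"dp":[-22,-23,0],"dr":[0,0,0]},{"claw":85,"dp":[-29,-30,0],"dr":[0,0,0]},{"claw":85,"dp":[-29,-30,0],"dr":[0,0,0]},{"claw":85,"dp":[-29,-30,0],"dr":[0,0,0]},{"claw":85,"dp":[-29,-30,0],"dr":[0,0,0]},{"claw":85,"dp":[-29,-30,10],"dr":[0,0,0]},{"claw":85,"dp":[-29,-30,10],"dr":[0,0,0]},{"claw":85,"dp":[-22,-23,15],"dr":[0,0,0]},{"claw":85,"dp":[-13,-12,13],"dr":[0,0,0]},{"claw":85,"dp":[-6,-6,0],"dr":[0,0,-0.084]},{"claw":85,"dp":[0,0,0],"dr":[0,0,0]}]'|grep -E "pos|time"
python3 -m crank '[{"claw":85,"dp":[0,0,0],"dr":[0,0,0]},{"claw":85,"dp":[0,0,0],"dr":[0,0,0]}]'|grep -E "pos|time"
python3 - <<'E'
from see import *
imaging.capture('side');im=imaging.capture('top')
for r in finder.masks_of('side','bush')[:1]: print(np.array(r['bbox']),proj('side',[.5713,-.0284,.0215]),rect(r['mask'],.0215,'side'))
for q,z in(('bush',.039),('pad_red',.006),('carton',.142)):
  for r in finder.masks_of('top',q)[:1]: print(q,r['confidence'],rect(r['mask'],z))
E
python3 go.py .5713 -.029 -.012 68
```

```text
time: 32.35
ee_pos: [0.5666, -0.0345, 0.096]
time: 32.55
ee_pos: [0.5677, -0.0296, 0.0973]
[277.1 169.4  21.5  15.7] (np.float64(275.4794099183698), np.float64(167.64532284155635)) (array([572.9, -29.5]), array([107.4,  50.8]), 74.0)
pad_red 0.6 (array([541.7, -94. ]), array([68.8, 77.1]), 28.1)
carton 0.83 (array([463.7, 298.7]), array([59.3, 45.4]), 61.9)
t 32.85 dp(before turn) [ -2.7   2.2 109.5] drz 0.001 tilt fix [0.0003 0.0003] j7 1.39 w 0.994 F [-0.3  0.  -0.2] g 0.0
```

```bash
python3 -m crank '[{"claw":80,"dp":[-3,2,30],"dr":[0,0,0]},{"claw":80,"dp":[0,0,30],"dr":[0,0,0]},{"claw":80,"dp":[0,0,20],"dr":[0,0,0]},{"claw":80,"dp":[0,0,14],"dr":[0,0,0]},{"claw":80,"dp":[0,0,12],"dr":[0,0,0]},{"claw":80,"dp":[0,0,9],"dr":[0,0,0]},{"claw":80,"dp":[0,0,0],"dr":[0,0,0]},{"claw":80,"dp":[0,0,0],"dr":[0,0,0]}]'|grep -E "pos|wrist"
python3 go.py .5713 -.029 -.018 68
python3 -m crank '[{"claw":70,"dp":[0,0,0],"dr":[0,0,0]},{"claw":64,"dp":[0,0,0],"dr":[0,0,0]},{"claw":58,"dp":[0,0,0],"dr":[0,0,0]},{"claw":54,"dp":[0,0,0],"dr":[0,0,0]},{"claw":48,"dp":[0,0,0],"dr":[0,0,0]},{"claw":40,"dp":[0,0,0],"dr":[0,0,0]},{"claw":40,"dp":[0,0,0],"dr":[0,0,0]}]' 45
python3 go.py .5713 -.029 -.018 68
```

```text
ee_pos: [0.572, -0.0299, -0.0172]
wrist_force: [0.1, 0.2, 0.4]
t 33.65 dp(before turn) [1.  0.6 0.8] drz 0.0 tilt fix [0.0004 0.0011] j7 1.44 w 0.936 F [0.1 0.2 0.4] g 0.0
time: 34.35
ee_pos: [0.572, -0.0301, -0.017]
tool_rot: [[-0.927, 0.374, 0.001], [0.374, 0.927, -0.0], [-0.001, 0.0, -1.0]]
wrist_force: [-1.1, -1.1, 4.9]
width: 0.612
grip_force: 47.8
t 34.35 dp(before turn) [1.  0.7 1. ] drz 0.0 tilt fix [0.0004 0.0011] j7 1.44 w 0.612 F [-1.1 -1.1  4.9] g 47.83538583666086
```

```bash
python3 -m crank '[{"claw":40,"dp":[0,0,-5],"dr":[0,0,0]},{"claw":40,"dp":[0,0,-14],"dr":[0,0,0]},{"claw":40,"dp":[0,0,-22],"dr":[0,0,0]},{"claw":40,"dp":[0,0,-25],"dr":[0,0,0]},{"claw":40,"dp":[0,0,-18],"dr":[0,0,0]},{"claw":40,"dp":[0,0,0],"dr":[0,0,0]}]'|grep -E "pos|wrist|width"
python3 go.py .5217 -.2783 .065 68
```

```text
ee_pos: [0.5741, -0.0301, 0.0697]
wrist_force: [0.1, 0.1, -1.1]
width: 0.616
t 34.95 dp(before turn) [ -44.3 -249.8    4.3] drz 0.0 tilt fix [0.0025 0.0063] j7 1.4 w 0.616 F [ 0.1  0.1 -1.1] g 47.59085616096854
```

```bash
python3 -m crank '[{"claw":40,"dp":[-2,-10,0],"dr":[0,0,0]},{"claw":40,"dp":[-4,-20,0],"dr":[0,0,0]},{"claw":40,"dp":[-4,-25,0],"dr":[0,0,0]},{"claw":40,"dp":[-5,-28,0],"dr":[0,0,0]},{"claw":40,"dp":[-5,-28,0],"dr":[0,0,0]},{"claw":40,"dp":[-5,-28,0],"dr":[0,0,0]},{"claw":40,"dp":[-5,-28,0],"dr":[0,0,0]},{"claw":40,"dp":[-5,-28,0],"dr":[0,0,0]},{"claw":40,"dp":[-4,-25,0],"dr":[0,0,0]},{"claw":40,"dp":[-3,-18,0],"dr":[0,0,0]},{"claw":40,"dp":[-2,-9,0],"dr":[0,0,0]},{"claw":40,"dp":[0,-3,0],"dr":[0,0,0]}]'|grep -E "pos|wrist|width"
python3 -m crank '[{"claw":40,"dp":[0,0,0],"dr":[0,0,0]},{"claw":40,"dp":[0,0,0],"dr":[0,0,0]}]'|grep -E "pos|wrist|width"
python3 go.py .5217 -.2783 .02 68
python3 - <<'E'
from see import *
sd=imaging.capture('side');im=imaging.capture('top')
for r in finder.masks_of('side','bush')[:1]:
    s=monitor.get_state()['ee_pos'];print(np.array(r['bbox']),proj('side',[s[0],s[1],s[2]+.021+.0175]))
cv2.imwrite('pics/j1.png',np.hstack([cv2.resize(sd[150:250,230:330,::-1],(400,400),interpolation=cv2.INTER_CUBIC),cv2.resize(im[150:230,265:345,::-1],(400,400),interpolation=cv2.INTER_CUBIC)]))
E
```

```text
ee_pos: [0.5169, -0.2795, 0.0651]
wrist_force: [1.5, -0.4, -2.5]
width: 0.612
ee_pos: [0.519, -0.2762, 0.0658]
wrist_force: [0.2, -0.0, -1.6]
width: 0.615
t 36.35 dp(before turn) [-3.3 -1.  45.8] drz 0.002 tilt fix [ 0.0014 -0.001 ] j7 1.87 w 0.615 F [ 0.2 -0.  -1.6] g 47.54444070160389
[285.8 189.1  24.8  25. ] (np.float64(285.7921102664674), np.float64(186.40768784645462))
```

View pics/j1.png

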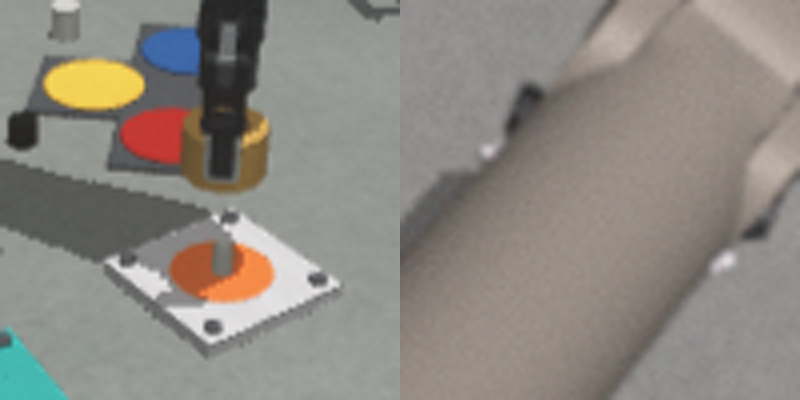

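The bush hangs level above the orange disc, in line with the spigot (bush centre at x=225, spigot at x=223). I'll lower it.

```bash
python3 -m crank '[{"claw":40,"dp":[-3,-1,10],"dr":[0,0,0]},{"claw":40,"dp":[0,0,14],"dr":[0,0,0]},{"claw":40,"dp":[0,0,12],"dr":[0,0,0]},{"claw":40,"dp":[0,0,8],"dr":[0,0,0]},{"claw":40,"dp":[0,0,0],"dr":[0,0,0]},{"claw":40,"dp":[0,0,0],"dr":[0,0,0]}]'|grep -E "wrist"
python3 go.py .5217 -.2783 .02 68
python3 -m crank '[{"claw":40,"dp":[0,0,6],"dr":[0,0,0]},{"claw":40,"dp":[0,0,6],"dr":[0,0,0]},{"claw":40,"dp":[0,0,0],"dr":[0,0,0]}]'|grep -E "wrist"
python3 go.py .5217 -.2783 -.007 68
```

```text
wrist_force: [-0.1, -0.8, -1.2]
t 37.10 dp(before turn) [-0.1  2.1  1.9] drz 0.0 tilt fix [-0.0001 -0.0006] j7 1.89 w 0.612 F [-0.1 -0.8 -1.2] g 47.52407021820545
wrist_force: [-1.1, -0.2, -3.0]
t 37.40 dp(before turn) [-0.8  1.8 16.4] drz 0.0 tilt fix [ 0.0004 -0.0018] j7 1.9 w 0.613 F [-1.1 -0.2 -3. ] g 47.53594720736146
```

```bash
python3 -m crank '[{"claw":40,"dp":[0,2,6],"dr":[0,0,0]},{"claw":40,"dp":[0,0,5],"dr":[0,0,0]},{"claw":40,"dp":[0,0,4],"dr":[0,0,0]},{"claw":40,"dp":[0,0,1],"dr":[0,0,0]},{"claw":40,"dp":[0,0,0],"dr":[0,0,0]}]'|grep -E "wrist|pos"
for i in 1 2 3; do python3 -m crank '[{"claw":40,"dp":[0,0,0.8],"dr":[0,0,0]},{"claw":40,"dp":[0,0,0],"dr":[0,0,0]}]' | grep -E "ee_pos|wrist"; done
```

```text
ee_pos: [0.5216, -0.2783, -0.006]
wrist_force: [0.1, 0.4, -1.7]
ee_pos: [0.5219, -0.2785, -0.0063]
wrist_force: [0.7, 0.1, -1.6]
ee_pos: [0.5218, -0.2783, -0.0073]
wrist_force: [-0.8, 0.2, -2.0]
ee_pos: [0.5217, -0.2783, -0.0082]
wrist_force: [0.9, 0.5, -2.1]
```

```bash
for i in 1 2 ; do python3 -m crank '[{"claw":40,"dp":[0,0,0.7],"dr":[0,0,0]},{"claw":40,"dp":[0,0,0],"dr":[0,0,0]}]' | grep -E "ee_pos|wrist"; done
```

```text
ee_pos: [0.5218, -0.2783, -0.0088]
wrist_force: [0.5, 0.7, -1.6]
ee_pos: [0.5218, -0.2784, -0.0089]
wrist_force: [-2.0, 1.5, 2.4]
```

Seated. Release and rise.

```bash
python3 -m crank '[{"claw":54,"dp":[0,0,0],"dr":[0,0,0]},{"claw":60,"dp":[0,0,0],"dr":[0,0,0]},{"claw":75,"dp":[0,0,0],"dr":[0,0,0]},{"claw":80,"dp":[0,0,0],"dr":[0,0,0]},{"claw":80,"dp":[0,0,0],"dr":[0,0,0]},{"claw":80,"dp":[0,0,-15],"dr":[0,0,0]},{"claw":80,"dp":[0,0,-35],"dr":[0,0,0]},{"claw":80,"dp":[0,0,-40],"dr":[0,0,0]},{"claw":80,"dp":[0,0,-40],"dr":[0,0,0]},{"claw":80,"dp":[0,0,-35],"dr":[0,0,0]},{"claw":80,"dp":[0,0,0],"dr":[0,0,0]},{"claw":80,"dp":[0,0,0],"dr":[0,0,0]}]'|grep -E "pos|wrist"
python3 - <<'E'
from see import *
sd=imaging.capture('side');im=imaging.capture('top')
for q in('bush','box','tin','carton'):
  for r in finder.masks_of('side',q)[:1]: print(q,np.array(r['bbox']))
g,h,s,v=circ(im,.142,proj('top',[.4625,.3075,.142]),15)
print('carton',rect(g&(h>20)&(h<35)&(s>110),.142))
print(proj('side',[.5217,-.2783,.0295]))
E
python3 go.py .4619 .3075 .145 63
```

```text
ee_pos: [0.5224, -0.2789, 0.1575]
wrist_force: [-0.0, 0.2, -0.4]
bush [287.  211.   23.3  23.6]
box [221.  132.2  24.2  15.8]
tin [222.1 121.   11.1   9.5]
carton [223.5 135.9  28.6  11.5]
carton (array([458.6, 295.9]), array([15.4, 40.2]), 62.0)
(np.float64(285.42806031296186), np.float64(211.54187386771724))
t 40.40 dp(before turn) [273.9 520.6  10. ] drz 0.087 tilt fix [ 0.0002 -0.0028] j7 1.83 w 0.935 F [-0.9  0.3 -0.4] g 0.0
```

```bash
python3 -m crank '[{"claw":75,"dp":[8,15,0],"dr":[0,0,0.087]},{"claw":75,"dp":[15,30,0],"dr":[0,0,0]},{"claw":75,"dp":[16,38,0],"dr":[0,0,0]},{"claw":75,"dp":[16,38,0],"dr":[0,0,0]},{"claw":75,"dp":[16,38,0],"dr":[0,0,0]},{"claw":75,"dp":[16,38,0],"dr":[0,0,0]},{"claw":75,"dp":[16,38,0],"dr":[0,0,0]},{"claw":75,"dp":[16,38,0],"dr":[0,0,0]},{"claw":75,"dp":[16,38,0],"dr":[0,0,0]},{"claw":75,"dp":[16,38,0],"dr":[0,0,0]},{"claw":75,"dp":[16,38,0],"dr":[0,0,0]},{"claw":75,"dp":[16,38,0],"dr":[0,0,0]}]'|grep -E "pos|wrist"
python3 go.py .4619 .3075 .15 63
```

```text
ee_pos: [0.5495, 0.1848, 0.1548]
wrist_force: [0.2, -0.9, 0.5]
t 41.60 dp(before turn) [133.7  69.6   4.9] drz 0.0 tilt fix [-0.001  -0.0007] j7 0.87 w 0.875 F [ 0.2 -0.9  0.5] g 0.0
```

```bash
python3 -m crank '[{"claw":75,"dp":[25,7,0],"dr":[0,0,0]},{"claw":75,"dp":[27,10,0],"dr":[0,0,0]},{"claw":75,"dp":[27,10,0],"dr":[0,0,0]},{"claw":75,"dp":[26,10,0],"dr":[0,0,0]},{"claw":75,"dp":[15,9,0],"dr":[0,0,0]},{"claw":75,"dp":[5,3,0],"dr":[0,0,0]},{"claw":75,"dp":[0,0,0],"dr":[0,0,0]},{"claw":75,"dp":[0,0,0],"dr":[0,0,0]}]'|grep -E "pos|wrist"
python3 go.py .4619 .3075 .0755 63
python3 - <<'E'
from see import *
im=imaging.capture('top')
g,h,s,v=circ(im,.142,proj('top',[.4625,.3075,.142]),15)
print(g.sum(),'carton',rect(g&(h>10)&(h<35)&(s>60),.142))
E
```

```text
ee_pos: [0.4616, 0.2821, 0.1552]
wrist_force: [-0.7, -0.4, 0.1]
t 42.40 dp(before turn) [11.4 22.8 79.7] drz -0.001 tilt fix [-0.0011  0.001 ] j7 0.61 w 0.877 F [-0.7 -0.4  0.1] g 0.0
707 carton (array([478.2, 293.3]), array([54.2, 12.7]), 59.4)
```

```bash
python3 -m crank '[{"claw":75,"dp":[7,13,0],"dr":[0,0,0]},{"claw":75,"dp":[4,9,0],"dr":[0,0,0]},{"claw":75,"dp":[0,0,0],"dr":[0,0,0]},{"claw":75,"dp":[0,0,0],"dr":[0,0,0]}]'|grep -E "pos|wrist"
python3 go.py .4619 .3075 .0755 63
python3 -m crank '[{"claw":75,"dp":[0,0,20],"dr":[0,0,0]},{"claw":75,"dp":[0,0,22],"dr":[0,0,0]},{"claw":75,"dp":[0,0,16],"dr":[0,0,0]},{"claw":75,"dp":[0,0,12],"dr":[0,0,0]},{"claw":75,"dp":[0,0,6],"dr":[0,0,0]},{"claw":75,"dp":[0,0,0],"dr":[0,0,0]},{"claw":75,"dp":[0,0,0],"dr":[0,0,0]}]'|grep -E "pos|wrist"
python3 go.py .4619 .3075 .0755 63
```

```text
ee_pos: [0.4608, 0.3087, 0.1553]
wrist_force: [-0.4, 0.3, -0.6]
t 42.85 dp(before turn) [-1.5 -0.6 79.8] drz 0.002 tilt fix [-0.0005  0.0001] j7 0.58 w 0.879 F [-0.4  0.3 -0.6] g 0.0
ee_pos: [0.4616, 0.3085, 0.0802]
wrist_force: [-0.3, 0.4, -0.8]
t 43.55 dp(before turn) [-0.8 -0.8  4.7] drz 0.0 tilt fix [0.0012 0.0007] j7 0.6 w 0.878 F [-0.3  0.4 -0.8] g 0.0
```

```bash
python3 -m crank '[{"claw":60,"dp":[0,-1,3],"dr":[0,0,0]},{"claw":52,"dp":[0,0,0],"dr":[0,0,0]},{"claw":48,"dp":[0,0,0],"dr":[0,0,0]},{"claw":45,"dp":[0,0,0],"dr":[0,0,0]},{"claw":41,"dp":[0,0,0],"dr":[0,0,0]},{"claw":36,"dp":[0,0,0],"dr":[0,0,0]},{"claw":30,"dp":[0,0,0],"dr":[0,0,0]},{"claw":30,"dp":[0,0,0],"dr":[0,0,0]}]' 25
python3 -m crank '[{"claw":30,"dp":[0,0,-3],"dr":[0,0,0]},{"claw":30,"dp":[0,0,-8],"dr":[0,0,0]},{"claw":30,"dp":[0,0,-16],"dr":[0,0,0]},{"claw":30,"dp":[0,0,-20],"dr":[0,0,0]},{"claw":30,"dp":[0,0,-15],"dr":[0,0,0]},{"claw":30,"dp":[0,0,0],"dr":[0,0,0]}]' | grep -E "pos|width|wrist"
python3 go.py .5065 -.002 .13 63
python3 - <<'E'
from see import *
imaging.capture('side')
for q in('box','tin','carton'):
  for r in finder.masks_of('side',q)[:1]: print(q,np.array(r['bbox']))
E
```

```text
time: 44.35
ee_pos: [0.4608, 0.3076, 0.0769]
tool_rot: [[-0.891, 0.453, 0.001], [0.453, 0.891, 0.001], [-0.0, 0.001, -1.0]]
wrist_force: [0.1, -0.5, 2.8]
width: 0.494
grip_force: 25.9
ee_pos: [0.4621, 0.3084, 0.141]
wrist_force: [1.3, 0.0, -2.3]
width: 0.493
t 44.95 dp(before turn) [-180.3 -256.5   10.3] drz 0.0 tilt fix [0.0047 0.0024] j7 0.58 w 0.493 F [ 1.3  0.  -2.3] g 25.66583901643753
box [221.9 131.8  23.9  17. ]
carton [224.3  87.5   8.7  13.9]
```

```bash
python3 -m crank '[{"claw":30,"dp":[-7,-9,0],"dr":[0,0,0]},{"claw":30,"dp":[-13,-19,0],"dr":[0,0,0]},{"claw":30,"dp":[-17,-25,0],"dr":[0,0,0]},{"claw":30,"dp":[-18,-25,0],"dr":[0,0,0]},{"claw":30,"dp":[-18,-25,0],"dr":[0,0,0]},{"claw":30,"dp":[-18,-25,0],"dr":[0,0,0]},{"claw":30,"dp":[-18,-25,0],"dr":[0,0,0]},{"claw":30,"dp":[-18,-25,10],"dr":[0,0,0]},{"claw":30,"dp":[-18,-25,20],"dr":[0,0,0]},{"claw":30,"dp":[-17,-25,20],"dr":[0,0,0]},{"claw":30,"dp":[-11,-18,20],"dr":[0,0,0]},{"claw":30,"dp":[-5,-8,10],"dr":[0,0,0]}]' |grep pos
python3 -m crank '[{"claw":30,"dp":[-2,-2,0],"dr":[0,0,0]},{"claw":30,"dp":[0,0,0],"dr":[0,0,0]},{"claw":30,"dp":[0,0,0],"dr":[0,0,0]}]' |grep pos
python3 go.py .5065 -.002 -.007 63
```

```text
ee_pos: [0.5017, -0.0039, 0.0565]
ee_pos: [0.5058, -0.0006, 0.0594]
t 46.65 dp(before turn) [-1.2 -1.  66.4] drz 0.003 tilt fix [0.0019 0.0012] j7 1.24 w 0.492 F [ 0.   1.2 -1. ] g 25.6105238199234
```

```bash
python3 -m crank '[{"claw":30,"dp":[-1,-1,12],"dr":[0,0,0]},{"claw":30,"dp":[0,0,20],"dr":[0,0,0]},{"claw":30,"dp":[0,0,15],"dr":[0,0,0]},{"claw":30,"dp":[0,0,10],"dr":[0,0,0]},{"claw":30,"dp":[0,0,6],"dr":[0,0,0]},{"claw":30,"dp":[0,0,3],"dr":[0,0,0]},{"claw":30,"dp":[0,0,0],"dr":[0,0,0]},{"claw":30,"dp":[0,0,0],"dr":[0,0,0]}]' |grep -E "pos|wrist"
python3 go.py .5065 -.002 -.011 63
for i in 1 2 3 4; do python3 -m crank '[{"claw":30,"dp":[0,0,0.9],"dr":[0,0,0]},{"claw":30,"dp":[0,0,0],"dr":[0,0,0]}]' | grep -E "ee_pos|wrist"; done
```

```text
ee_pos: [0.5059, -0.0037, -0.0069]
wrist_force: [-0.4, -1.0, -1.9]
t 47.45 dp(before turn) [0.3 1.8 4.1] drz 0.001 tilt fix [0.0007 0.0012] j7 1.29 w 0.49 F [-0.4 -1.  -1.9] g 25.6271293759346
ee_pos: [0.5056, -0.0037, -0.008]
wrist_force: [-0.0, 0.8, -1.0]
ee_pos: [0.5053, -0.0037, -0.0093]
wrist_force: [0.2, -0.3, -0.3]
ee_pos: [0.5051, -0.0037, -0.0103]
wrist_force: [-0.6, 0.1, -0.7]
ee_pos: [0.5053, -0.0037, -0.0111]
wrist_force: [-0.6, -0.1, -1.0]
```

```bash
for i in 1 2; do python3 -m crank '[{"claw":30,"dp":[0,0.5,0.8],"dr":[0,0,0]},{"claw":30,"dp":[0,0,0],"dr":[0,0,0]}]' | grep -E "ee_pos|wrist"; done
```

```text
ee_pos: [0.5053, -0.0037, -0.0111]
wrist_force: [-2.4, -0.8, 5.4]
ee_pos: [0.5053, -0.0037, -0.0111]
wrist_force: [-3.7, -1.5, 11.6]
```

```bash
python3 -m crank '[{"claw":30,"dp":[0,0,-1.3],"dr":[0,0,0]},{"claw":44,"dp":[0,0,0],"dr":[0,0,0]},{"claw":48,"dp":[0,0,0],"dr":[0,0,0]},{"claw":60,"dp":[0,0,0],"dr":[0,0,0]},{"claw":75,"dp":[0,0,0],"dr":[0,0,0]},{"claw":75,"dp":[0,0,0],"dr":[0,0,0]},{"claw":75,"dp":[0,0,-15],"dr":[0,0,0]},{"claw":80,"dp":[0,0,-35],"dr":[0,0,0]},{"claw":80,"dp":[0,0,-40],"dr":[0,0,0]},{"claw":80,"dp":[0,0,-30],"dr":[0,0,0]},{"claw":80,"dp":[0,0,0],"dr":[0,0,0]}]' |grep -E "pos|wrist"
python3 go.py .463 .3072 .11 63
```

```text
ee_pos: [0.5099, -0.0031, 0.1133]
wrist_force: [0.9, 0.7, 0.9]
t 49.75 dp(before turn) [182.5 255.2   3.1] drz 0.0 tilt fix [0.0055 0.0089] j7 1.22 w 0.937 F [0.9 0.7 0.9] g 0.0
```

```bash
python3 -m crank '[{"claw":80,"dp":[8,11,0],"dr":[0,0,0]},{"claw":80,"dp":[18,25,0],"dr":[0,0,0]},{"claw":80,"dp":[22,31,0],"dr":[0,0,0]},{"claw":80,"dp":[22,31,0],"dr":[0,0,0]},{"claw":80,"dp":[22,31,0],"dr":[0,0,0]},{"claw":80,"dp":[22,31,0],"dr":[0,0,0]},{"claw":80,"dp":[22,31,0],"dr":[0,0,0]},{"claw":80,"dp":[22,31,0],"dr":[0,0,0]},{"claw":80,"dp":[16,22,0],"dr":[0,0,0]},{"claw":80,"dp":[8,11,0],"dr":[0,0,0]},{"claw":80,"dp":[0,0,0],"dr":[0,0,0]},{"claw":80,"dp":[0,0,0],"dr":[0,0,0]}]' |grep pos
python3 go.py .463 .3072 .0295 63
python3 - <<'E'
from see import *
im=imaging.capture('top');sd=imaging.capture('side')
for q in('carton','tin','box','bush'):
  for r in finder.masks_of('side',q)[:1]: print(q,np.array(r['bbox']))
print(proj('side',[.5065,-.002,.03]))
g,h,s,v=circ(im,.054,proj('top',[.5065,-.002,.03]),24)
cv2.imwrite('pics/c2.png',np.hstack([cv2.resize(sd[90:210,180:300,::-1],(400,400),interpolation=cv2.INTER_CUBIC),cv2.resize(im[140:220,170:250,::-1],(400,400),interpolation=cv2.INTER_CUBIC)]))
E
```

```text
ee_pos: [0.4596, 0.3048, 0.1081]
t 50.95 dp(before turn) [-1.9  3.9 78.5] drz -0.001 tilt fix [-0.0022  0.0007] j7 0.59 w 0.937 F [-0.1  0.5 -0.3] g 0.0
carton [256.5 164.1  14.   18.4]
tin [223.1 119.   14.3  13.5]
box [222.1 130.7  23.6  14.6]
bush [286.8 213.2  21.7  24.9]
(np.float64(253.51563364316456), np.float64(163.6663613136478))
```

View pics/c2.png

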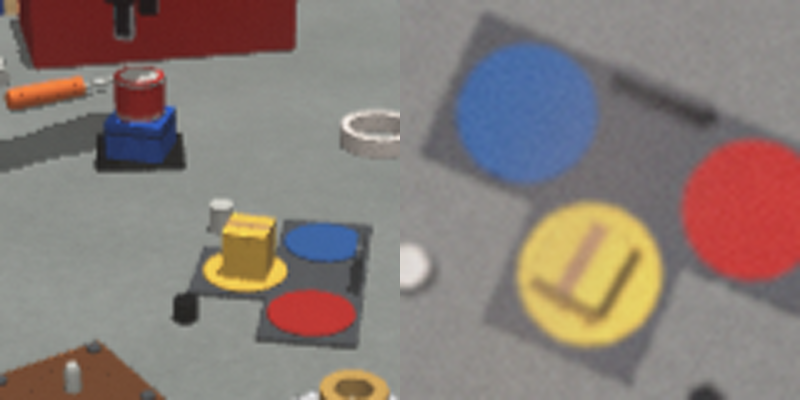

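The carton stands centred on the yellow pad at right-half (588,272). The stack and bush are fine. Now the tin; the empty pads also give a check of their centres.

```bash
python3 -m crank '[{"claw":80,"dp":[-2,4,10],"dr":[0,0,0]},{"claw":80,"dp":[0,0,22],"dr":[0,0,0]},{"claw":80,"dp":[0,0,18],"dr":[0,0,0]},{"claw":80,"dp":[0,0,14],"dr":[0,0,0]},{"claw":80,"dp":[0,0,8],"dr":[0,0,0]},{"claw":80,"dp":[0,0,4],"dr":[0,0,0]},{"claw":80,"dp":[0,0,0],"dr":[0,0,0]},{"claw":80,"dp":[0,0,0],"dr":[0,0,0]}]'|grep -E "pos|wrist"
python3 go.py .463 .3072 .0295 63
python3 - <<'E'
from see import *
im=imaging.capture('top')
for n,c,a in(('blue',(.5977,.0364),lambda h:(h>100)&(h<125)),('red',(.5449,-.0932),lambda h:(h<8)|(h>172)),('yel',(.5065,-.002),lambda h:(h>20)&(h<35))):
    g,h,s,v=circ(im,0,proj('top',[*c,.006]),20);print(n,rect(g&a(h)&(s>90),.006))
E
```

```text
ee_pos: [0.4634, 0.31, 0.0333]
wrist_force: [-0.4, 0.1, -0.2]
t 52.05 dp(before turn) [-0.9 -2.7  3.8] drz 0.001 tilt fix [0.0013 0.0007] j7 0.62 w 0.935 F [-0.4  0.1 -0.2] g 0.0
blue (array([598.4,  38.4]), array([74.9, 76.9]), 1.2)
red (array([545.1, -92.2]), array([77. , 79.1]), 1.2)
yel (array([506.3,  -2.9]), array([76.6, 79.1]), 1.2)
```

```bash
python3 -m crank '[{"claw":75,"dp":[-1,-2.5,2],"dr":[0,0,0]},{"claw":66,"dp":[0,0,0],"dr":[0,0,0]},{"claw":62,"dp":[0,0,0],"dr":[0,0,0]},{"claw":59,"dp":[0,0,0],"dr":[0,0,0]},{"claw":55,"dp":[0,0,0],"dr":[0,0,0]},{"claw":48,"dp":[0,0,0],"dr":[0,0,0]},{"claw":42,"dp":[0,0,0],"dr":[0,0,0]},{"claw":42,"dp":[0,0,0],"dr":[0,0,0]}]' 35
python3 -m crank '[{"claw":42,"dp":[0,0,-3],"dr":[0,0,0]},{"claw":42,"dp":[0,0,-8],"dr":[0,0,0]},{"claw":42,"dp":[0,0,-16],"dr":[0,0,0]},{"claw":42,"dp":[0,0,-20],"dr":[0,0,0]},{"claw":42,"dp":[0,0,-12],"dr":[0,0,0]},{"claw":42,"dp":[0,0,0],"dr":[0,0,0]}]' | grep -E "pos|width|wrist"
python3 go.py .545 -.0928 .08 63
```

```text
time: 52.9
ee_pos: [0.4624, 0.3065, 0.0309]
tool_rot: [[-0.891, 0.454, -0.0], [0.454, 0.891, -0.0], [0.0, -0.001, -1.0]]
wrist_force: [-2.0, -3.2, 5.7]
width: 0.647
grip_force: 37.1
ee_pos: [0.4641, 0.3083, 0.0916]
wrist_force: [0.4, 0.1, -2.7]
width: 0.647
t 53.50 dp(before turn) [-253.9 -320.9   10.7] drz 0.001 tilt fix [0.0045 0.0021] j7 0.6 w 0.647 F [ 0.4  0.1 -2.7] g 37.78123676776886
```

```bash
python3 -m crank '[{"claw":42,"dp":[-8,-10,0],"dr":[0,0,0]},{"claw":42,"dp":[-18,-22,0],"dr":[0,0,0]},{"claw":42,"dp":[-22,-28,0],"dr":[0,0,0]},{"claw":42,"dp":[-22,-28,0],"dr":[0,0,0]},{"claw":42,"dp":[-22,-28,0],"dr":[0,0,0]},{"claw":42,"dp":[-22,-28,0],"dr":[0,0,0]},{"claw":42,"dp":[-22,-28,0],"dr":[0,0,0]},{"claw":42,"dp":[-22,-28,0],"dr":[0,0,0]},{"claw":42,"dp":[-22,-28,0],"dr":[0,0,0]},{"claw":42,"dp":[-22,-28,0],"dr":[0,0,0]},{"claw":42,"dp":[-22,-28,0],"dr":[0,0,0]},{"claw":42,"dp":[-16,-20,0],"dr":[0,0,0]}]' |grep pos
python3 -m crank '[{"claw":42,"dp":[-9,-11,0],"dr":[0,0,0]},{"claw":42,"dp":[-4,-6,0],"dr":[0,0,0]},{"claw":42,"dp":[0,0,0],"dr":[0,0,0]},{"claw":42,"dp":[0,0,0],"dr":[0,0,0]}]' |grep pos
python3 go.py .545 -.0928 -.007 63
```

```text
ee_pos: [0.5369, -0.0775, 0.0884]
ee_pos: [0.5421, -0.0917, 0.0891]
t 55.10 dp(before turn) [-3.3  0.3 96.1] drz 0.003 tilt fix [ 0.0011 -0.0018] j7 1.42 w 0.647 F [ 0.   1.1 -3.3] g 37.90169835090637
```

```bash
python3 -m crank '[{"claw":42,"dp":[-3,0,15],"dr":[0,0,0]},{"claw":42,"dp":[0,0,25],"dr":[0,0,0]},{"claw":42,"dp":[0,0,22],"dr":[0,0,0]},{"claw":42,"dp":[0,0,15],"dr":[0,0,0]},{"claw":42,"dp":[0,0,10],"dr":[0,0,0]},{"claw":42,"dp":[0,0,6],"dr":[0,0,0]},{"claw":42,"dp":[0,0,3],"dr":[0,0,0]},{"claw":42,"dp":[0,0,0],"dr":[0,0,0]},{"claw":42,"dp":[0,0,0],"dr":[0,0,0]}]' |grep -E "pos|wrist"
python3 go.py .545 -.0928 -.011 63
for i in 1 2 3; do python3 -m crank '[{"claw":42,"dp":[0,0,0.9],"dr":[0,0,0]},{"claw":42,"dp":[0,0,0],"dr":[0,0,0]}]' | grep -E "ee_pos|wrist"; done
```

```text
ee_pos: [0.5458, -0.0953, -0.0057]
wrist_force: [-0.2, 0.6, -2.7]
t 56.00 dp(before turn) [1.9 1.9 5.3] drz 0.001 tilt fix [0.0006 0.0015] j7 1.47 w 0.646 F [-0.2  0.6 -2.7] g 37.89496958255768
ee_pos: [0.5454, -0.0953, -0.0069]
wrist_force: [-0.3, -0.7, -4.2]
ee_pos: [0.545, -0.0952, -0.0082]
wrist_force: [-0.2, 0.0, -3.2]
ee_pos: [0.5449, -0.0952, -0.0092]
wrist_force: [0.8, -0.2, -3.1]
```

```bash
for i in 1 2 3; do python3 -m crank '[{"claw":42,"dp":[0.3,0.7,0.8],"dr":[0,0,0]},{"claw":42,"dp":[0,0,0],"dr":[0,0,0]}]' | grep -E "ee_pos|wrist"; done
```

```text
ee_pos: [0.545, -0.0942, -0.0101]
wrist_force: [0.3, 0.3, -2.6]
ee_pos: [0.5451, -0.0935, -0.0109]
wrist_force: [-0.2, 0.6, -2.8]
ee_pos: [0.5452, -0.0934, -0.0111]
wrist_force: [-1.0, -0.4, 0.8]
```

Seated. Release, rise, and go to the box.

```bash
python3 -m crank '[{"claw":57,"dp":[0,0,0],"dr":[0,0,0]},{"claw":62,"dp":[0,0,0],"dr":[0,0,0]},{"claw":72,"dp":[0,0,0],"dr":[0,0,0]},{"claw":80,"dp":[0,0,0],"dr":[0,0,0]},{"claw":80,"dp":[0,0,0],"dr":[0,0,0]},{"claw":80,"dp":[0,0,-15],"dr":[0,0,0]},{"claw":85,"dp":[0,0,-35],"dr":[0,0,0]},{"claw":85,"dp":[0,0,-35],"dr":[0,0,0]},{"claw":85,"dp":[0,0,-15],"dr":[0,0,0]},{"claw":85,"dp":[0,0,0],"dr":[0,0,0]}]' |grep -E "pos|wrist"
python3 go.py .4617 .306 .085 63
```

```text
ee_pos: [0.5477, -0.0936, 0.0914]
wrist_force: [0.6, 0.4, 0.6]
t 58.20 dp(before turn) [257.9 317.1   5.6] drz 0.0 tilt fix [0.0025 0.0062] j7 1.42 w 0.994 F [0.6 0.4 0.6] g 0.0
```

```bash
python3 -m crank '[{"claw":85,"dp":[9,11,0],"dr":[0,0,0]},{"claw":85,"dp":[19,24,0],"dr":[0,0,0]},{"claw":85,"dp":[26,31,0],"dr":[0,0,0]},{"claw":85,"dp":[26,31,0],"dr":[0,0,0]},{"claw":85,"dp":[26,31,0],"dr":[0,0,0]},{"claw":85,"dp":[26,31,0],"dr":[0,0,0]},{"claw":85,"dp":[26,31,0],"dr":[0,0,0]},{"claw":85,"dp":[26,31,0],"dr":[0,0,0]},{"claw":85,"dp":[26,31,0],"dr":[0,0,0]},{"claw":85,"dp":[24,31,0],"dr":[0,0,0]},{"claw":85,"dp":[16,23,0],"dr":[0,0,0]},{"claw":85,"dp":[8,11,0],"dr":[0,0,0]}]' |grep pos
python3 -m crank '[{"claw":85,"dp":[0,0,0],"dr":[0,0,0]},{"claw":85,"dp":[0,0,0],"dr":[0,0,0]}]' |grep pos
python3 - <<'E'
from see import *
im=imaging.capture('top')
for r in finder.masks_of('top','tin')[:1]: print('tin',rect(r['mask'],.052))
g,h,s,v=circ(im,0,proj('top',[.545,-.0928,.052]),11)
print('lid',rect(g&(v>165)&(s<60),.052))
m=colour(im,'blue');w=np.zeros_like(m);w[170:245,60:140]=1
print('box',rect(m&w,.048))
E
python3 go.py .4617 .306 -.014 63
```

```text
ee_pos: [0.455, 0.3107, 0.0863]
ee_pos: [0.4588, 0.3045, 0.0876]
tin (array([542.8, -92.2]), array([59.8, 56. ]), 12.6)
lid (array([546.4, -91.4]), array([40.7, 40.5]), 46.1)
box (array([478.3, 296.3]), array([66.3, 33.4]), 51.5)
t 59.70 dp(before turn) [ -0.6   3.1 102.2] drz -0.003 tilt fix [-0.0018  0.0007] j7 0.6 w 0.993 F [-0.3 -0.4  0.7] g 0.0
```

```bash
python3 -m crank '[{"claw":85,"dp":[0,2,20],"dr":[0,0,0]},{"claw":85,"dp":[0,0,22],"dr":[0,0,0]},{"claw":85,"dp":[0,0,18],"dr":[0,0,0]},{"claw":85,"dp":[0,0,16],"dr":[0,0,0]},{"claw":85,"dp":[0,0,14],"dr":[0,0,0]},{"claw":85,"dp":[0,0,9],"dr":[0,0,0]},{"claw":85,"dp":[0,0,3],"dr":[0,0,0]},{"claw":85,"dp":[0,0,0],"dr":[0,0,0]},{"claw":85,"dp":[0,0,0],"dr":[0,0,0]}]'|grep -E "pos|wrist"
python3 go.py .4617 .306 -.016 63
```

```text
ee_pos: [0.4606, 0.3087, -0.0128]
wrist_force: [0.1, 0.9, 0.2]
t 60.60 dp(before turn) [-2.2 -1.9  3.2] drz 0.0 tilt fix [0.0013 0.0007] j7 0.64 w 0.996 F [0.1 0.9 0.2] g 0.0
```

```bash
python3 -m crank '[{"claw":80,"dp":[-2,-2,2],"dr":[0,0,0]},{"claw":74,"dp":[0,0,0],"dr":[0,0,0]},{"claw":70,"dp":[0,0,0],"dr":[0,0,0]},{"claw":66,"dp":[0,0,0],"dr":[0,0,0]},{"claw":60,"dp":[0,0,0],"dr":[0,0,0]},{"claw":50,"dp":[0,0,0],"dr":[0,0,0]},{"claw":50,"dp":[0,0,0],"dr":[0,0,0]}]' 40
python3 -m crank '[{"claw":50,"dp":[0,0,-3],"dr":[0,0,0]},{"claw":50,"dp":[0,0,-10],"dr":[0,0,0]},{"claw":50,"dp":[0,0,-20],"dr":[0,0,0]},{"claw":50,"dp":[0,0,-25],"dr":[0,0,0]},{"claw":50,"dp":[0,0,-22],"dr":[0,0,0]},{"claw":50,"dp":[0,0,-12],"dr":[0,0,0]},{"claw":50,"dp":[0,0,0],"dr":[0,0,0]}]' | grep -E "pos|width|wrist"
python3 go.py .598 .0372 .07 63
```

```text
time: 61.3
ee_pos: [0.461, 0.3056, -0.0151]
tool_rot: [[-0.891, 0.454, 0.0], [0.454, 0.891, 0.0], [-0.0, 0.0, -1.0]]
wrist_force: [0.5, 0.1, 4.0]
width: 0.765
grip_force: 46.7
ee_pos: [0.4622, 0.3067, 0.0785]
wrist_force: [0.4, 0.0, -2.0]
width: 0.766
t 62.00 dp(before turn) [-243.2 -178.6    8.2] drz 0.001 tilt fix [0.004  0.0018] j7 0.61 w 0.766 F [ 0.4  0.  -2. ] g 46.13837778568268
```

```bash
python3 -m crank '[{"claw":50,"dp":[-8,-6,0],"dr":[0,0,0]},{"claw":50,"dp":[-18,-13,0],"dr":[0,0,0]},{"claw":50,"dp":[-24,-18,0],"dr":[0,0,0]},{"claw":50,"dp":[-24,-18,0],"dr":[0,0,0]},{"claw":50,"dp":[-24,-18,0],"dr":[0,0,0]},{"claw":50,"dp":[-24,-18,0],"dr":[0,0,0]},{"claw":50,"dp":[-24,-18,0],"dr":[0,0,0]},{"claw":50,"dp":[-24,-18,0],"dr":[0,0,0]},{"claw":50,"dp":[-24,-18,0],"dr":[0,0,0]},{"claw":50,"dp":[-22,-16,0],"dr":[0,0,0]},{"claw":50,"dp":[-16,-11,0],"dr":[0,0,0]},{"claw":50,"dp":[-8,-5,0],"dr":[0,0,0]}]' |grep pos
python3 -m crank '[{"claw":50,"dp":[-3,-2,0],"dr":[0,0,0]},{"claw":50,"dp":[0,0,0],"dr":[0,0,0]},{"claw":50,"dp":[0,0,0],"dr":[0,0,0]}]' |grep pos
python3 go.py .598 .0372 -.009 63
```

```text
ee_pos: [0.5938, 0.0346, 0.0747]
ee_pos: [0.5954, 0.0378, 0.076]
t 63.50 dp(before turn) [-2.7  0.6 85. ] drz 0.003 tilt fix [ 0.0005 -0.0019] j7 1.18 w 0.764 F [-1.   0.6 -2.4] g 46.06741011142731
```

```bash
python3 -m crank '[{"claw":50,"dp":[-1.5,1,15],"dr":[0,0,0]},{"claw":50,"dp":[0,0,22],"dr":[0,0,0]},{"claw":50,"dp":[0,0,18],"dr":[0,0,0]},{"claw":50,"dp":[0,0,13],"dr":[0,0,0]},{"claw":50,"dp":[0,0,8],"dr":[0,0,0]},{"claw":50,"dp":[0,0,5],"dr":[0,0,0]},{"claw":50,"dp":[0,0,3],"dr":[0,0,0]},{"claw":50,"dp":[0,0,0],"dr":[0,0,0]},{"claw":50,"dp":[0,0,0],"dr":[0,0,0]}]' |grep -E "pos|wrist"
python3 go.py .598 .0372 -.013 63
for i in 1 2 3; do python3 -m crank '[{"claw":50,"dp":[0,0,0.9],"dr":[0,0,0]},{"claw":50,"dp":[0,0,0],"dr":[0,0,0]}]' | grep -E "ee_pos|wrist"; done
```

```text
ee_pos: [0.5987, 0.0361, -0.0068]
wrist_force: [-0.4, 0.9, -2.3]
t 64.40 dp(before turn) [1.1 0.6 6.2] drz 0.0 tilt fix [0.0008 0.0012] j7 1.21 w 0.766 F [-0.4  0.9 -2.3] g 46.08511447906494
ee_pos: [0.5983, 0.0362, -0.008]
wrist_force: [-0.7, -0.2, -2.9]
ee_pos: [0.598, 0.0361, -0.0093]
wrist_force: [0.3, 1.3, -2.1]
ee_pos: [0.5979, 0.0362, -0.0103]
wrist_force: [-0.7, -0.5, -2.3]
```

```bash
for i in 1 2 3 4; do python3 -m crank '[{"claw":50,"dp":[0,0.2,0.8],"dr":[0,0,0]},{"claw":50,"dp":[0,0,0],"dr":[0,0,0]}]' | grep -E "ee_pos|wrist"; done
```

```text
ee_pos: [0.598, 0.0364, -0.0111]
wrist_force: [0.5, -0.2, -1.5]
ee_pos: [0.5981, 0.0366, -0.0119]
wrist_force: [0.0, 0.7, -2.1]
ee_pos: [0.5982, 0.0367, -0.0127]
wrist_force: [0.0, -0.1, -2.6]
ee_pos: [0.5984, 0.0368, -0.0131]
wrist_force: [-1.8, -0.8, -0.8]
```

```bash
python3 -m crank '[{"claw":50,"dp":[0,0,0.3],"dr":[0,0,0]},{"claw":67,"dp":[0,0,0],"dr":[0,0,0]},{"claw":72,"dp":[0,0,0],"dr":[0,0,0]},{"claw":80,"dp":[0,0,0],"dr":[0,0,0]},{"claw":85,"dp":[0,0,0],"dr":[0,0,0]},{"claw":85,"dp":[0,0,0],"dr":[0,0,0]},{"claw":85,"dp":[0,0,-15],"dr":[0,0,0]},{"claw":85,"dp":[0,0,-35],"dr":[0,0,0]},{"claw":85,"dp":[0,0,-40],"dr":[0,0,0]},{"claw":85,"dp":[0,0,-20],"dr":[0,0,0]}]' |grep -E "pos|wrist"
python3 -m crank '[{"claw":85,"dp":[20,30,-10],"dr":[0,0,0]},{"claw":85,"dp":[25,35,0],"dr":[0,0,0]},{"claw":85,"dp":[25,35,0],"dr":[0,0,0]},{"claw":85,"dp":[25,35,0],"dr":[0,0,0]},{"claw":85,"dp":[25,35,0],"dr":[0,0,0]},{"claw":85,"dp":[15,20,0],"dr":[0,0,0]},{"claw":85,"dp":[0,0,0],"dr":[0,0,0]},{"claw":85,"dp":[0,0,0],"dr":[0,0,0]},{"claw":85,"dp":[0,0,0],"dr":[0,0,0]}]' |grep -E "pos|time"
python3 - <<'E'
from see import *
im=imaging.capture('top');sd=imaging.capture('side')
m=colour(im,'blue');w=np.zeros_like(m);w[130:190,165:225]=1
print('box',rect(m&w,.05))
g,h,s,v=circ(im,0,proj('top',[.545,-.0928,.052]),11)
print('lid',rect(g&(v>165)&(s<60),.052))
for r in finder.masks_of('top','bush')[:2]: print('bush',r['confidence'],rect(r['mask'],.047))
cv2.imwrite('pics/end.png',np.hstack([cv2.resize(sd[120:240,200:320,::-1],(400,400),interpolation=cv2.INTER_CUBIC),cv2.resize(im[120:260,170:330,::-1],(400,350),interpolation=cv2.INTER_CUBIC)if 0 else cv2.resize(im[120:260,175:315,::-1],(400,400),interpolation=cv2.INTER_CUBIC)]))
E
```

```text
ee_pos: [0.601, 0.0366, 0.1014]
wrist_force: [1.8, -0.4, 0.1]
time: 67.7
ee_pos: [0.5653, 0.2648, 0.107]
box (array([598.5,  38.4]), array([64.5, 65.9]), 63.3)
lid (array([546.4, -92.7]), array([41.2, 40.8]), 1.2)
bush 0.48 (array([508.5,  -5.9]), array([47.6, 43.7]), 60.8)
```

View pics/end.png

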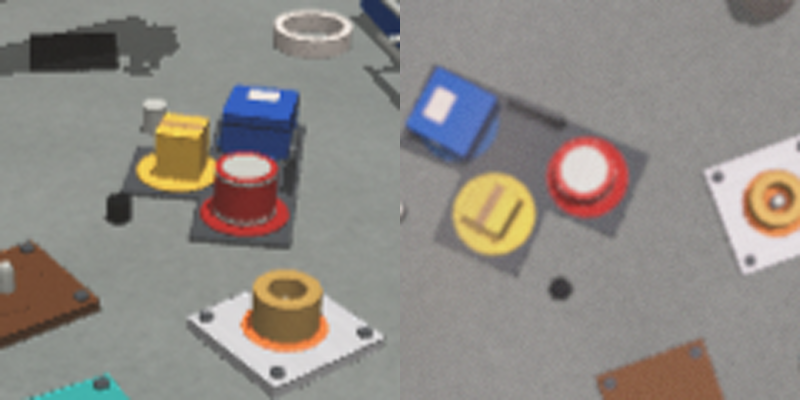

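Box, tin and carton stand centred on their pads. The bush lies flat around the spigot at right-half (775,200), and the arm is clear of everything.

```bash
python3 -c "
from cell import job
print(job.hand_in())"
```

```text
the job is handed in; nothing more can be done
None
```

The job is handed in: the bush is on the jig and the box, tin and carton are back upright on their pads, though on my first try at the box the fingers came down on its lid and slid it about 10 mm before I re-gripped it, and the hand-in returned no verdict.

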